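# Lock the jam nut on a shelf post's foot with a ratchet ring spanner

### The job

On the blue shelf post's foot plate, the upper nut of the stud to the robot's right still stands clear of the nut below it. Draw the ratchet ring spanner out from under the low shelf, set it fully down over that upper nut and let go, then take it again near the eye end of its handle and swing it back and forth, letting it slip on each return, until the nut has run down and locked hard against the lower one. Turn the nut only with the spanner, leave the spanner sitting on it, and leave everything else where it lies.

Things in the scene. Friction and masses are not known exactly. Their poses are not given: they have to be found in the camera images.
- foot: Fixed blue foot plate, 200 (x) x 130 x 8 mm; origin under its centre. A 60 x 60 mm post, 198 mm high, stands on it. M20 studs (20 mm thick, tops 63 mm above the bench) at (-68, -25) and (68, 25) mm, each with a 3 mm washer and two nuts. The pair at (68, 25) is locked already; the job is the stud at (-68, -25), nearer the robot, on its right, whose lower nut is tight and stays still.
- nut_top (a point): Centre of the top face of the upper nut on the right stud: steel hexagon, 30 mm across flats, 18 mm high, axis upright. The stud sticks out 14 to 16 mm above it. The nut sinks 2.5 mm per turn; locked, its top is 47 mm above the bench.
- nut: The same upper nut; origin at the centre of its underside, 18 mm below nut_top, turning and sinking with it.
- nut_turn (a joint): Turn of the upper nut as it runs down the thread, rad, growing clockwise from above (tightening). Starts at 0 to 0.5 and stops at 4.6, where the nut meets the lower one. Steady drag of 0.4 N m: about 3 N at the handle's end.
- spanner: Loose steel ratchet ring spanner, 198 mm long, 0.34 to 0.46 kg, balance point 40 mm from the ring's centre. Origin at the ring's centre on the underside, x along the handle, z up. Clockwise from above it drives; anticlockwise it slips in 15 degree clicks, almost without drag. It starts flat on the bench, 45 to 65 mm of the handle's end under the low shelf, the ring in the open.
- spanner_ring (a point): On the ring's axis, 15 mm above the spanner's underside: at nut_top when fully down. Ring 56 mm across, 18 mm thick; 12-point bore, 0.4 mm loose, open below; a lip at the top (hole 25 mm) comes to rest on the nut, the stud passing through. The bore fits every 30 degrees: if it does not drop on, turn the spanner a little and let it down again. Left on the nut it sags up to 10 degrees.
- spanner_eye (a point): Centre of the eye at the handle's end, 158 mm from the ring's axis, 7.5 mm above the underside; the eye is a 24 mm disc, 15 mm thick. The handle between is a bar 18 mm wide and 11 mm thick, 2 to 13 mm above the underside, from 48 to 146 mm from the ring's axis.
- shelf: Fixed low blue bench shelf, 400 (x) x 260 (y) mm, top at 110 mm, 82 mm clear underneath, legs at the corners; cardboard bins on it up to 210 mm high, set back 50 mm from its +y edge. Origin at the centre of its foot. The spanner sticks out from under the +y edge.
- mallet: Loose rubber mallet with a wooden handle, 260 mm long; to be left alone.
- open_spanner: Loose plain open-ended spanner, 190 mm long, no ratchet; to be left alone.
- tape: Loose roll of brown packing tape, 104 mm across, 48 mm high; to be left alone.
- level: Loose aluminium spirit level, 200 x 22 x 45 mm; to be left alone.
- parts_bin: Loose cardboard stock bin, 160 x 110 x 90 mm, full of bolts, 1.2 kg; to be left alone.
- splice_plate: Loose flat blue steel plate, 110 x 70 x 5 mm; to be left alone.
- nut_tub: Loose grey plastic bowl, 90 mm across, 45 mm high; to be left alone.
- nut_lock (a joint): Further clockwise turn of the upper nut after it has met the lower one, rad: starts at 0, needs 0.8 N m (6 N at the handle's end) to begin and 2 N m more per rad, and stays where it is pulled to (it springs back to 0.4 at most). At 0.08 and beyond the nut is locked; 0.7 is the end.
There are look-alikes about, which are no part of the job. Leave any brown look-alike of the spanner alone. What is shaped like the foot but yellow is not meant.

How it is judged:
By the outcome, as a careful person would: the job done as asked, in the order asked, and still so for the second after the job is handed in, with the robot touching nothing.
It also fails if it takes over 72 s, if anything falls off the work surface, if the arm or the gripper's body presses on something with over 40 N, if the wrist force passes 120 N, or if a joint passes its speed limit or range.

### The arm

A 6-joint arm with a two-finger parallel gripper is mounted at the origin on the work surface. World frame = base frame: x ahead of the robot, y to its left, z up, the work surface at z = 0. Lengths are in m, angles in rad, forces in N, time in s.
With the tool pointing down it reaches from about 0.25 to 0.775 m from the base axis. Payload 4 kg.
Tool frame: the origin (TCP) lies on the centre line of the jaws, within the pads' length; the fingertips stand 8 mm ahead of it and the grasp point (between the pads) lies 11 mm behind it; z points along the fingers, y is the direction in which the jaws open and shut (so a half turn about z gives the same grasp; the last joint's range is limited). The gripper opens to 85 mm and grips with 20 to 120 N. Pads are 22 mm wide; open, the fingers measure 114 mm over their backs; the gripper's body (76 mm by 85 mm) begins 54 mm behind the grasp point. The pads swing forward as they close: fully open they stand 13 mm farther back than shut.
Start: joints at [-1.275, 0.087, 1.371, -0, 1.684, -0.103], TCP at [0.214, -0.507, 0.21] pointing down, gripper open.
Joint ranges: [-3.1, 3.1], [-0.76, 2.03], [0.27, 2.55], [-1.08, 4.22], [0.17, 2.65], [-2.57, 2.57]. Speed limits (rad/s): [2.79, 2.79, 3.14, 3.14, 3.14, 3.14].

### API

Orientations are given as a unit quaternion [x, y, z, w].
In Python, from bench import manip, viewer, workorder, nets gives the robot as it stands.
- The arm moves only by the shell command python3 -m pendant 'ROWS' [FORCE]. ROWS is text: rows parted by semicolons, each of 5 numbers parted by spaces: the finger opening in mm, from 0 to 85.4, then the shift along the tool's x, y, z in mm, then the turn about the tool's z in degrees. A call has 1 to 12 rows; each row shifts and turns the commanded pose from where the row before left it, along the tool's axes as they then stand; what a row does not reach is not made up. A row lasts 1/10 s, in which the tool goes at most 50 mm and 8.59 degrees, less where a joint would pass 70% of its speed; a pose out of reach is approached as far as the arm can. A call is refused whole if a number of a shift passes 50 or a number of a turn 8.59, either way. A call with a gripper value outside its range is refused whole. The fingers move at their own pace and stop on an object; FORCE is the grip in N (left out, the last holds). Time passes only in rows, so rows that do not move let the fingers close. It gives the time, the measured TCP pose, the force and the opening at its end, in the units of the state.
- manip.get_obs(): the state, without advancing time (a new reading comes with each control period).
- viewer.camera(name): name is "side" or "top" or "wrist"; returns (picture, depth): 400x640x3 uint8, red, green, blue; 400x640 float32, m along the optical axis (not along the pixel's ray), 0 where there is no reading.
- viewer.camera_info(name): a dict with "camera_matrix" (3x3 intrinsics, pixels), "T" (4x4, takes a point from camera to world coordinates). Camera axes: x right, y down, z forward; pixel columns grow to the right and rows downward; lengths in m; the calibration is good to about 2 mm. A picture is of the moment at which its call begins: read the wrist's pose just before it. camera_info takes no time and is no camera call; for the wrist camera it gives the pose at the moment of the call.
- workorder.finish_job(): hands the job in, once; it reports no verdict.
Trained networks look in the newest picture that a camera, given by its name, has taken for a name from the list of things; names that differ only in an ending like _2 or _b are one class to them, and where a whole thing is asked for, a point or a joint stands for the part that bears it (a point fixed in the world has none). Each returns a list of dicts, best first, with "p" (0 to 1); they miss things now and then, are a little off and sometimes report something else, mostly with a low value. They report only what shows in the picture. A call takes as long as a camera call. They do not tell look-alikes from the thing itself.
- nets.outline_of(camera, thing): "mask" (400x640 bool, what is visible of it) and "position" ([column, row] in pixels, amid what is visible of it).
The state is a dict: "t": time; "qpos": joint angles; "joint_vel": joint speeds; "joint_efforts": joint torques, N m; "tool_pos": TCP position; "tool_rot": TCP orientation; "ft_force": force on the tool from outside, world axes, zero at the start; "wrist_torque": the same for the moment, N m; "opening": opening from 0.0 (shut) to 1.0 (fully open).
Only numpy, scipy, OpenCV 4.12 (cv2) and the standard library are available. Lean on these libraries where they do the work, as an engineer would, in place of code of your own. Each camera call takes 0.05 s, during which the arm holds its last target.

## Working session

There is one attempt and no reset: what is moved stays moved. The work goes in short steps, Python scripts to look and compute and a shell command to move; the robot and the scene stay as the last step left them, time stands still between calls to the robot, and variables do not carry over. Pictures are saved under pics/ and viewed, and the job is handed in when it is done.

```bash
ls; mkdir -p pics
python3 - <<'E'
from bench import manip, viewer
import cv2
print(manip.get_obs())
for n in ("top","side","wrist"):
    p,d=viewer.camera(n); cv2.imwrite(f"pics/{n}0.png",p[:,:,::-1])
    print(n,viewer.camera_info(n))
E
```

```text
pics
{'t': 0.0, 'qpos': array([-1.27510551e+00,  8.79439795e-02,  1.37229925e+00, -9.98021309e-06,
        1.68358318e+00, -1.03113064e-01]), 'joint_vel': array([ 1.33484851e-04, -1.15230626e-03, -2.90452946e-05,  3.99091330e-04,
        7.07672404e-04, -7.69745516e-04]), 'joint_efforts': array([ 3.30128705e-04, -3.51863480e+01, -3.13272822e+01, -1.06936618e-04,
        1.07153421e-02, -1.35104941e-05]), 'tool_pos': array([ 0.21339692, -0.50631014,  0.20842237]), 'tool_rot': array([ 9.80184717e-01,  1.98082490e-01, -1.12312774e-04, -1.11122655e-03]), 'ft_force': array([-0.15036747,  0.24566569,  0.40157224]), 'wrist_torque': array([-0.02624706, -0.04140186,  0.04707192]), 'opening': 0.9982786617855806}
top {'camera_matrix': array([[508.96057302,   0.        , 313.68731603],
       [  0.        , 508.96057302, 202.15206443],
       [  0.        ,   0.        ,   1.        ]]), 'T': array([[ 0.01968867, -0.97687367,  0.21290886,  0.15859427],
       [-0.99980428, -0.01882451,  0.00608546,  0.03434367],
       [-0.00193682, -0.212987  , -0.97705311,  1.6909036 ],
       [ 0.        ,  0
[... 198 characters left out ...]
 ,   1.        ]]), 'T': array([[-0.79477619, -0.36069902,  0.48808505, -0.02573641],
       [-0.60675667,  0.45460686, -0.65205747,  0.74141612],
       [ 0.01330968, -0.81438861, -0.58016725,  0.67113784],
       [ 0.        ,  0.        ,  0.        ,  1.        ]])}
wrist {'camera_matrix': array([[349.69539982,   0.        , 317.60301475],
       [  0.        , 349.69539982, 202.12251298],
       [  0.        ,   0.        ,   1.        ]]), 'T': array([[ 0.3893862 , -0.87982102, -0.27256809,  0.28179157],
       [-0.92107391, -0.37230228, -0.11407829, -0.47802213],
       [-0.00110924,  0.29547587, -0.95534956,  0.37290054],
       [ 0.        ,  0.        ,  0.        ,  1.        ]])}
```

View pics/top0.png

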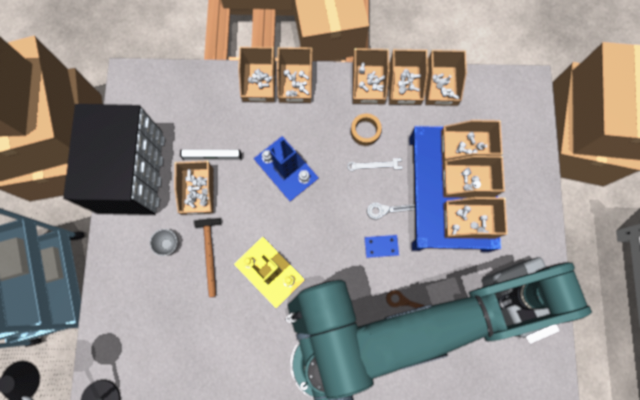

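View pics/side0.png

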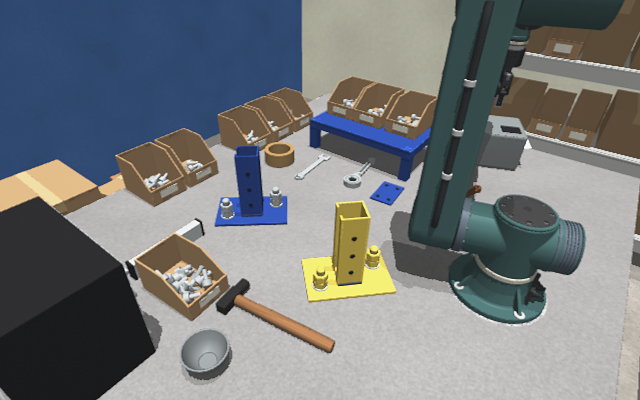

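View pics/wrist0.png

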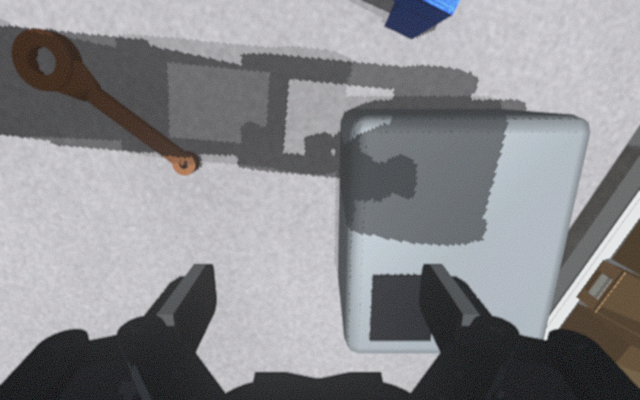

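The top picture shows the silver ring spanner at (377,210) with its handle going under the shelf at (413,209). Things it could be mistaken for are the brown ring spanner at (400,298) and the open spanner at (377,165). The blue foot is at (286,168) with its right stud at (304,177). The yellow foot at (269,272) is not meant.

```bash
cat > h.py <<'E'
import numpy as np, cv2
from bench import manip, viewer, nets
def deproj(n,u,v,z,info=None):
    "ray at pixel (u,v) meets world height z"
    i=info or viewer.camera_info(n); K=i["camera_matrix"];T=i["T"]
    r=T[:3,:3]@np.array([(u-K[0,2])/K[0,0],(v-K[1,2])/K[1,1],1]);o=T[:3,3]
    return o+r*(z-o[2])/r[2]
def cloud(n,d,info=None):
    i=info or viewer.camera_info(n); K=i["camera_matrix"];T=i["T"]
    v,u=np.mgrid[:400,:640]
    P=np.stack([(u-K[0,2])/K[0,0]*d,(v-K[1,2])/K[1,1]*d,d],-1)
    return P@T[:3,:3].T+T[:3,3]
def proj(n,p,info=None):
    i=info or viewer.camera_info(n)
    c=np.linalg.inv(i["T"])@np.append(p,1); q=i["camera_matrix"]@c[:3]; return q[:2]/q[2]
def state():
    s=manip.get_obs(); from scipy.spatial.transform import Rotation as R
    M=R.from_quat(s["tool_rot"]).as_matrix()
    print("t",round(s["t"],2),"tcp",s["tool_pos"].round(4),"x",M[:,0].round(3),"y",M[:,1].round(3),"z",M[:,2].round(3),"F",s["ft_force"].round(1),"open",round(s["opening"],3),"q",s["qpos"].round(2))
    return s,M
def crop(p,x0,y0,x1,y1,k,name):
    cv2.imwrite(name,cv2.resize(p[y0:y1,x0:x1,::-1],None,fx=k,fy=k,interpolation=cv2.INTER_CUBIC))
E
python3 - <<'E'
from h import *
p,d=viewer.camera("top"); C=cloud("top",d)
crop(p,240,120,440,260,4,"pics/c1.png")
for th in ("spanner","spanner_ring","spanner_eye","nut","nut_top","foot","shelf"):
    for r in nets.outline_of("top",th)[:3]:
        u,v=r["position"]; m=r["mask"]; print(th,round(r["p"],2),np.round([u,v],1),m.sum(),"med xyz",np.median(C[m],0).round(3),"zmax",C[m][:,2].max().round(3))
np.save("C.npy",C)
E
```

```text
spanner 0.8 [398.9 300.7] 297 med xyz [ 0.201 -0.24   0.017] zmax 1.691
spanner 0.64 [384.7 209.9] 353 med xyz [ 0.505 -0.191  0.015] zmax 1.691
spanner_ring 0.7 [388.4 207.6] 439 med xyz [ 0.504 -0.192  0.014] zmax 1.691
spanner_ring 0.59 [399.5 301.4] 363 med xyz [ 0.201 -0.238  0.016] zmax 1.691
spanner_eye 0.68 [395.9 300.7] 321 med xyz [ 0.2   -0.238  0.016] zmax 1.691
spanner_eye 0.62 [381.7 208.6] 381 med xyz [ 0.505 -0.187  0.015] zmax 1.691
nut 0.61 [284.1 166.4] 2067 med xyz [0.625 0.139 0.012] zmax 1.691
nut 0.5 [305.5 177.7] 10 med xyz [0.597 0.082 0.049] zmax 0.05
nut 0.4 [289.3 283.1] 42 med xyz [0.257 0.12  0.048] zmax 0.058
nut_top 0.45 [299.4 179.5] 7 med xyz [0.597 0.085 0.049] zmax 0.05
foot 0.76 [283.6 168. ] 2148 med xyz [0.625 0.139 0.011] zmax 1.691
foot 0.62 [269.2 273.2] 2386 med xyz [0.284 0.184 0.009] zmax 1.691
shelf 0.57 [458.8 188.3] 11371 med xyz [ 0.558 -0.414  0.115] zmax 1.691
```

View pics/c1.png

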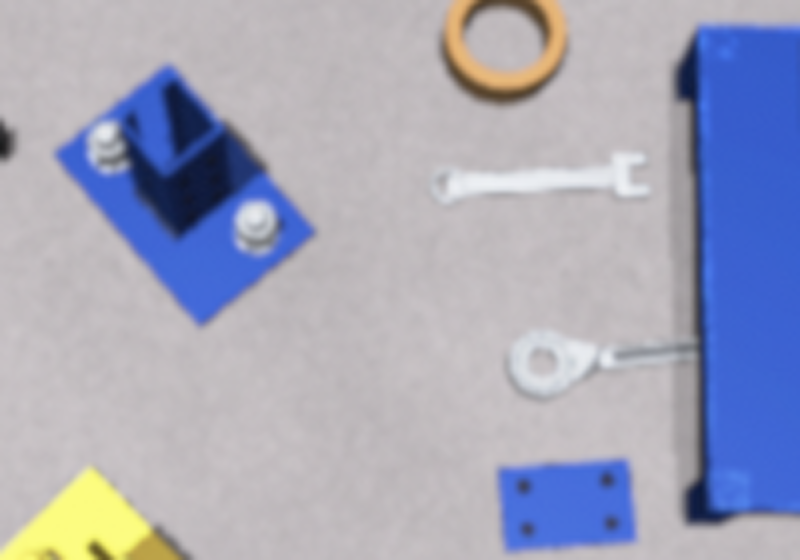

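The crop shows the silver ring spanner with its ring at pixel (375,210), and the blue foot's right stud at (304,175). Those are my choices. Next I'll measure both.

Run:
```python
from h import *
i=viewer.camera_info("top")
for nm,c,z in (("ring",(541,363),.018),("handle a",(610,357),.013),("handle b",(695,349),.013),("stud top",(256,213),.063),("studL top",(107,132),.063),("shelf edge",(700,350),.11),("shelf edge2",(697,30),.11),("shelf edge3",(706,510),.11),
 ("f1",(170,65),.008),("f2",(55,153),.008),("f3",(202,325),.008),("f4",(315,232),.008)):
    print(nm,deproj("top",240+c[0]/4,120+c[1]/4,z,i).round(4))
C=np.load("C.npy")
P=C[130:160,250:330].reshape(-1,3)
P=C.reshape(-1,3); m=(P[:,2]>.058)&(P[:,2]<.068)&(np.abs(P[:,0]-.63)<.1)&(np.abs(P[:,1]-.13)<.13)
print(P[m].round(3)[:60])
m=(P[:,2]>.19)&(P[:,2]<.205)&(np.abs(P[:,0]-.63)<.1)&(np.abs(P[:,1]-.13)<.13); print(P[m].mean(0))
```

```text
ring [ 0.4976 -0.1621  0.018 ]
handle a [ 0.5049 -0.2207  0.013 ]
handle b [ 0.5132 -0.2922  0.013 ]
stud top [0.6107 0.0785 0.063 ]
studL top [0.6785 0.2048 0.063 ]
shelf edge [ 0.4919 -0.2773  0.11  ]
shelf edge2 [ 0.7602 -0.2809  0.11  ]
shelf edge3 [ 0.3646 -0.2791  0.11  ]
f1 [0.7581 0.1581 0.008 ]
f2 [0.6763 0.2546 0.008 ]
f3 [0.5269 0.1234 0.008 ]
f4 [0.6102 0.0292 0.008 ]
[[0.686 0.211 0.06 ]
 [0.686 0.208 0.06 ]
 [0.685 0.204 0.065]
 [0.682 0.214 0.062]
 [0.682 0.211 0.064]
 [0.683 0.208 0.061]
 [0.682 0.204 0.064]
 [0.683 0.201 0.061]
 [0.677 0.217 0.066]
 [0.677 0.21  0.067]
 [0.679 0.207 0.062]
 [0.68  0.204 0.059]
 [0.678 0.147 0.067]
 [0.68  0.144 0.062]
 [0.676 0.214 0.061]
 [0.675 0.211 0.061]
 [0.676 0.207 0.061]
 [0.674 0.203 0.066]
 [0.677 0.147 0.06 ]
 [0.678 0.144 0.059]
 [0.671 0.214 0.064]
 [0.672 0.207 0.061]
 [0.673 0.15  0.061]
 [0.673 0.133 0.063]
 [0.669 0.211 0.059]
 [0.668 0.207 0.063]
 [0.671 0.134 0.059]
 [0.641 0.102 0.067]
 [0.638 0.179 0.06 ]
 [0.638 0.106 0.066]
 [0.634 0.175 0.064]
 [0.634 0.112 0.068]
 [0.635 0.109 0.063]
 [0.631 0.115 0.065]
 [0.631 0.112 0.064]
 [0.626 0.168 0.068]
 [0.628 0.115 0.063]
 [0.626 0.122 0.059]
 [0.621 0.125 0.064]
 [0.619 0.129 0.058]
 [0.613 0.158 0.065]
 [0.613 0.138 0.068]
 [0.614 0.132 0.063]
 [0.615 0.085 0.061]
 [0.615 0.082 0.064]
 [0.616 0.075 0.058]
 [0.611 0.138 0.062]
 [0.611 0.085 0.063]
 [0.611 0.079 0.064]
 [0.606 0.151 0.065]
 [0.606 0.141 0.065]
 [0.609 0.092 0.059]
 [0.609 0.089 0.06 ]
 [0.608 0.082 0.062]
 [0.608 0.078 0.063]
 [0.607 0.072 0.068]
 [0.603 0.145 0.064]
 [0.604 0.088 0.064]
 [0.605 0.085 0.063]
 [0.604 0.082 0.064]]
[0.63967846 0.14056723 0.19704866]
```

```bash
python3 -m pendant '85 16 -38 -12 0;85 16 -38 -12 0;85 16 -38 -12 0;85 16 -38 -12 0;85 16 -38 -12 0;85 16 -38 -10 0;85 16 -38 0 0;85 38 16 0 0;85 38 16 0 0;85 38 16 0 0;85 38 16 0 0;85 38 16 0 0'; python3 -m pendant '85 38 16 0 -8.2;85 38 7 0 -8.2;85 0 0 0 -8.2;85 0 0 0 -8.2;85 0 0 0 -8.2;85 0 0 0 -8.2;85 0 0 0 -8.2;85 0 0 0 -8.2;85 0 0 0 -8.2;85 0 0 0 0'
python3 - <<'E'
from h import *
s,M=state()
p,d=viewer.camera("wrist"); cv2.imwrite("pics/w1.png",p[:,:,::-1])
E
```

```text
t: 1.75
tool_pos: [0.4213, -0.2177, 0.2799]
tool_rot: [0.98, 0.198, 0.0, 0.0]
ft_force: [-0.0, -0.5, 1.4]
opening: 0.997
t: 2.75
tool_pos: [0.497, -0.2046, 0.2797]
tool_rot: [0.665, 0.747, -0.0, 0.0]
ft_force: [0.3, -0.8, 0.4]
opening: 0.995
t 2.75 tcp [ 0.497  -0.2046  0.2797] x [-0.116  0.993 -0.   ] y [0.993 0.116 0.   ] z [ 0. -0. -1.] F [ 0.3 -0.8  0.4] open 0.995 q [-0.5   0.06  1.27 -0.    1.82 -0.61]
```

View pics/w1.png

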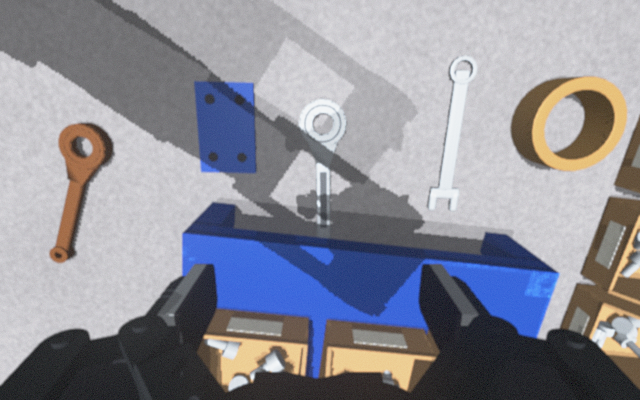

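The wrist picture shows the silver ring at (323,122) with its handle running down to (323,222) under the shelf edge. The brown one is far left at (80,145).

Run:
```python
from h import *
s,M=state(); i=viewer.camera_info("wrist")
p,d=viewer.camera("wrist"); crop(p,270,80,380,240,5,"pics/w1c.png")
print("ring",deproj("wrist",323,122,.018,i),"hole",deproj("wrist",323.5,122.5,.018,i),"h",deproj("wrist",323,175,.013,i),deproj("wrist",323,215,.013,i))
for r in nets.outline_of("wrist","spanner")[:3]:
    m=r["mask"].astype(np.uint8); print(r["p"],r["position"],m.sum())
    v,u=np.nonzero(m)
    C=cloud("wrist",d,i)
    X=C[v,u]; k=(X[:,2]>.004)&(X[:,2]<.024); X=X[k]; print(np.median(X,0), np.linalg.svd(X[:,:2]-X[:,:2].mean(0))[2][0] if len(X)<3000 else "")
```

```text
t 2.8 tcp [ 0.497  -0.2045  0.2796] x [-0.113  0.994 -0.   ] y [0.994 0.113 0.   ] z [ 0. -0. -1.] F [-0.2 -0.3  0.3] open 1.0 q [-0.5   0.06  1.27 -0.    1.82 -0.61]
ring [ 0.49713075 -0.1613354   0.018     ] hole [ 0.49779132 -0.16184527  0.018     ] h [ 0.50498433 -0.2264823   0.013     ] [ 0.51131322 -0.27944108  0.013     ]
0.77 [323.0, 142.8] 2759
[ 0.5048044  -0.18957249  0.0161786 ] [ 0.13108498 -0.99137114]
0.57 [74.6, 169.4] 3678
[ 0.19450809 -0.25419451  0.01530696]
```

View pics/w1c.png

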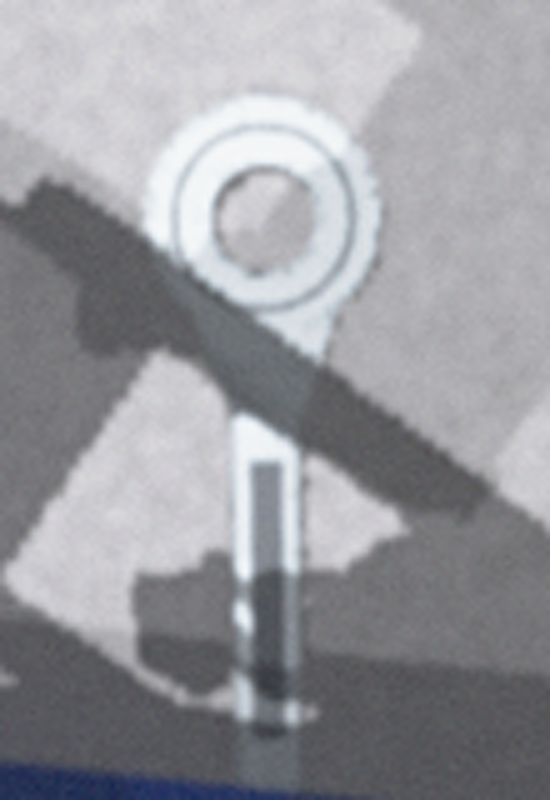

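```bash
python3 -m pendant '60 -11 3 -45 0;60 -11 3 45 0;60 0 0 45 0;60 0 0 45 0;60 0 0 45 0;60 0 0 45 0;60 0 0 45 0;60 0 0 45 0;60 0 0 30 0;60 0 0 10 0;60 0 0 0 0' 40
python3 - <<'E'
from h import *
s,M=state()
p,d=viewer.camera("wrist"); cv2.imwrite("pics/w2.png",p[:,:,::-1])
E
```

```text
t: 4.0
tool_pos: [0.5059, -0.2258, -0.0268]
tool_rot: [0.665, 0.746, -0.0, -0.0]
ft_force: [-7.2, 4.6, 16.4]
opening: 0.704
t 4.0 tcp [ 0.5059 -0.2258 -0.0268] x [-0.114  0.993  0.   ] y [ 0.993  0.114 -0.   ] z [-0.  0. -1.] F [-7.2  4.6 16.4] open 0.704 q [-0.52  0.26  1.66 -0.    1.22 -0.64]
```

View pics/w2.png

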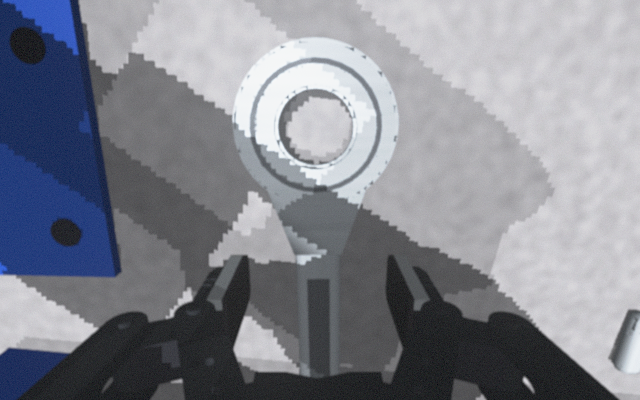

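I mis-summed the descent, and the tips are pressing on the bench at 16 N. I'll back up to the grasp height.

```bash
python3 -m pendant '60 0 0 -41 0;60 0 0 0 0'
python3 - <<'E'
from h import *
s,M=state()
p,d=viewer.camera("wrist"); cv2.imwrite("pics/w3.png",p[:,:,::-1]); i=viewer.camera_info("wrist")
E
```

```text
t: 4.25
tool_pos: [0.5096, -0.228, 0.0167]
tool_rot: [0.666, 0.746, 0.001, 0.006]
ft_force: [1.1, -1.3, 1.6]
opening: 0.701
t 4.25 tcp [ 0.5096 -0.228   0.0167] x [-0.114  0.993 -0.007] y [0.993 0.114 0.009] z [ 0.01  -0.006 -1.   ] F [ 1.1 -1.3  1.6] open 0.701 q [-0.52  0.21  1.62 -0.    1.29 -0.64]
```

View pics/w3.png

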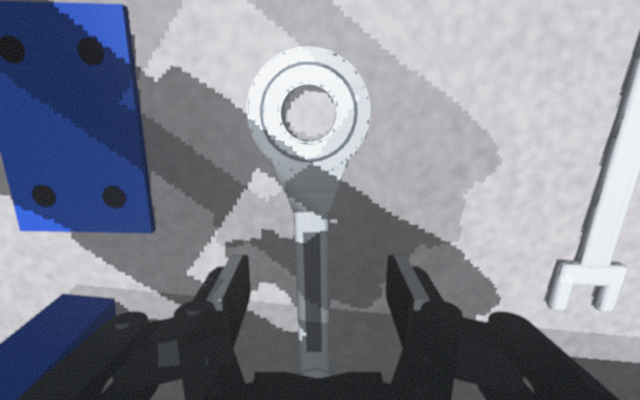

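```bash
python3 -m pendant '60 0 0 0 0;60 0 0 0 0'
```

```text
t: 4.5
tool_pos: [0.5047, -0.2253, 0.0094]
tool_rot: [0.665, 0.747, -0.0, -0.001]
ft_force: [0.3, 0.8, -0.8]
opening: 0.706
```

```bash
python3 -m pendant '12 0 0 -2.5 0;12 0 0 0 0;12 0 0 0 0;12 0 0 0 0;12 0 0 0 0;12 0 0 0 0' 60
python3 - <<'E'
from h import *
s,M=state()
p,d=viewer.camera("wrist"); cv2.imwrite("pics/w4.png",p[:,:,::-1]); i=viewer.camera_info("wrist")
E
```

```text
t: 5.1
tool_pos: [0.5056, -0.2257, 0.0131]
tool_rot: [0.665, 0.747, -0.0, 0.0]
ft_force: [0.4, -0.1, -0.5]
opening: 0.14
t 5.1 tcp [ 0.5056 -0.2257  0.0131] x [-0.116  0.993 -0.   ] y [ 0.993  0.116 -0.   ] z [-0. -0. -1.] F [ 0.4 -0.1 -0.5] open 0.14 q [-0.52  0.22  1.63 -0.    1.3  -0.64]
```

View pics/w4.png

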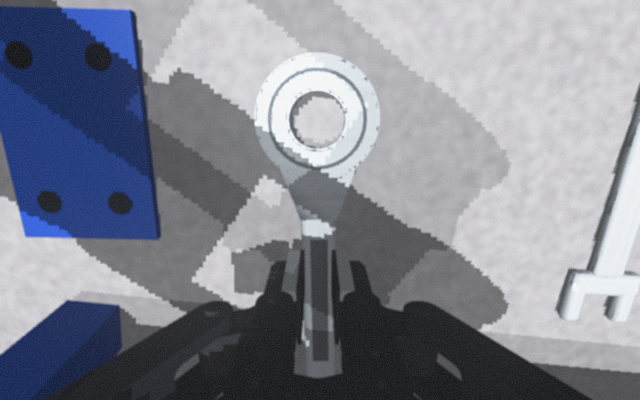

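```bash
python3 -m pendant '0 0 0 0 0;0 0 0 0 0;0 0 0 0 0' 60
python3 - <<'E'
from h import *
s,M=state()
p,d=viewer.camera("wrist"); crop(p,200,180,440,380,3,"pics/w5.png"); i=viewer.camera_info("wrist")
E
```

```text
t: 5.45
tool_pos: [0.5055, -0.2258, 0.0131]
tool_rot: [0.665, 0.747, -0.0, 0.0]
ft_force: [0.4, -0.4, 0.2]
opening: -0.003
t 5.45 tcp [ 0.5055 -0.2258  0.0131] x [-0.116  0.993 -0.   ] y [ 0.993  0.116 -0.   ] z [ 0. -0. -1.] F [ 0.4 -0.4  0.2] open -0.003 q [-0.52  0.22  1.63 -0.    1.3  -0.64]
```

View pics/w5.png

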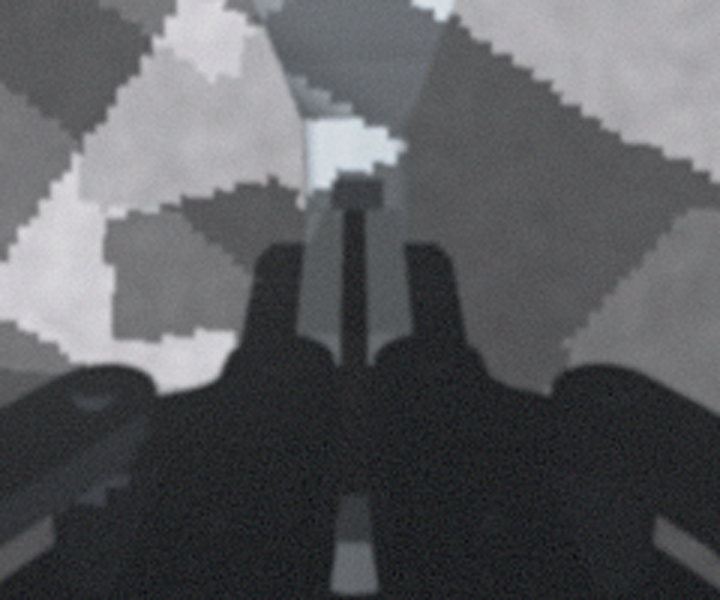

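Run:
```python
from h import *
s,M=state(); i=viewer.camera_info("wrist")
p,d=viewer.camera("wrist"); C=cloud("wrist",d,i)
for v in (220,235,250,262,275,285,295,305):
    print(v,[(u,*(C[v,u]*1000).round(0).astype(int)) for u in (285,292,303,308,313,318,323,328,333,345)])
p,d=viewer.camera("side"); crop(p,320,120,420,220,6,"pics/s1.png")
```

```text
t 5.5 tcp [ 0.5055 -0.2258  0.0131] x [-0.116  0.993 -0.   ] y [0.993 0.116 0.   ] z [ 0. -0. -1.] F [-0.3 -0.1  0. ] open 0.001 q [-0.52  0.22  1.63 -0.    1.3  -0.64]
220 [(285, np.int64(486), np.int64(-218), np.int64(-1)), (292, np.int64(490), np.int64(-218), np.int64(-1)), (303, np.int64(496), np.int64(-212), np.int64(13)), (308, np.int64(498), np.int64(-212), np.int64(12)), (313, np.int64(500), np.int64(-212), np.int64(13)), (318, np.int64(503), np.int64(-211), np.int64(13)), (323, np.int64(505), np.int64(-211), np.int64(13)), (328, np.int64(508), np.int64(-210), np.int64(14)), (333, np.int64(510), np.int64(-210), np.int64(14)), (345, np.int64(518), np.int64(-214), np.int64(1))]
235 [(285, np.int64(487), np.int64(-226), np.int64(2)), (292, np.int64(490), np.int64(-226), np.int64(0)), (303, np.int64(496), np.int64(-220), np.int64(13)), (308, np.int64(499), np.int64(-220), np.int64(14)), (313, np.int64(501), np.int64(-220), np.int64(13)), (318, np.int64(504), np.int64(-220), np.int64(13)), (323, np.int64(506), np.int64(-219), np.int64(14)), (328, np.int64(509), np.int64(-218), np.
[... 2560 characters left out ...]
16), np.int64(73)), (328, np.int64(507), np.int64(-214), np.int64(76)), (333, np.int64(508), np.int64(-213), np.int64(77)), (345, np.int64(512), np.int64(-212), np.int64(79))]
305 [(285, np.int64(493), np.int64(-215), np.int64(83)), (292, np.int64(495), np.int64(-215), np.int64(82)), (303, np.int64(499), np.int64(-215), np.int64(81)), (308, np.int64(500), np.int64(-215), np.int64(82)), (313, np.int64(502), np.int64(-221), np.int64(72)), (318, np.int64(504), np.int64(-220), np.int64(73)), (323, np.int64(506), np.int64(-219), np.int64(75)), (328, np.int64(506), np.int64(-214), np.int64(82)), (333, np.int64(508), np.int64(-214), np.int64(82)), (345, np.int64(512), np.int64(-214), np.int64(81))]
```

View pics/s1.png

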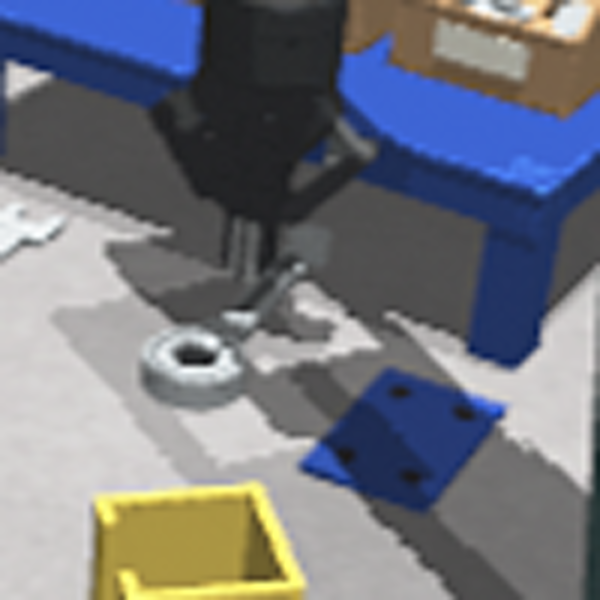

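The pads closed above the bar. The depth image puts the tips near z≈35 mm, so they stand farther back than the reported TCP implies. I'll measure the tip height precisely.

```bash
python3 - <<'E'
from h import *
i=viewer.camera_info("wrist")
D=[viewer.camera("wrist")[1] for _ in range(2)]
d=np.median(D,0); C=cloud("wrist",d,i)
for v in range(236,254): print(v,(C[v,306]*1000).round(1),(C[v,326]*1000).round(1))
E
python3 - <<'E'
from h import *
s=manip.get_obs(); print(s)
E
```

```text
236 [ 497.9 -220.6   13. ] [ 508.  -219.6   12.7]
237 [ 498.  -221.    13.4] [ 508.  -219.8   13.4]
238 [ 498.1 -221.8   12.8] [ 508.1 -220.3   13.6]
239 [ 498.1 -222.2   13.1] [ 508.2 -221.    13.1]
240 [ 498.2 -222.8   13.1] [ 508.3 -221.8   12.7]
241 [ 498.2 -223.5   12.7] [ 508.4 -222.2   12.9]
242 [ 498.3 -223.9   12.9] [ 508.4 -222.7   13. ]
243 [ 498.3 -224.4   13.2] [ 508.4 -223.    13.6]
244 [ 498.4 -224.8   13.6] [ 508.6 -223.8   13. ]
245 [ 498.5 -225.9   12.3] [ 508.6 -224.1   13.6]
246 [ 498.5 -226.1   13.1] [ 508.7 -225.2   12.4]
247 [ 498.6 -226.5   13.3] [ 508.7 -225.4   13.2]
248 [ 498.6 -227.2   13.1] [ 508.8 -225.8   13.5]
249 [ 498.7 -227.7   13.3] [ 508.9 -226.5   13.1]
250 [ 498.3 -216.    39.5] [ 506.9 -215.1   39.2]
251 [ 498.4 -216.2   40.1] [ 506.9 -215.    40.4]
252 [ 498.4 -216.1   41.2] [ 506.8 -214.8   41.8]
253 [ 498.4 -216.4   41.6] [ 506.8 -215.1   42.2]
{'t': 5.7, 'qpos': array([-5.22326801e-01,  2.16550849e-01,  1.62667598e+00, -5.87612947e-05,
        1.29827704e+00, -6.38333263e-01]), 'joint_vel': array([-0.00124838,  0.00106597,  0.00022854,  0.00043578, -0.0005179 ,
        0.00106403]), 'joint_efforts': array([-1.38909131e-04, -3.74642730e+01, -2.80301660e+01, -6.67452368e-04,
        7.48137409e-04,  7.03488382e-06]), 'tool_pos': array([ 0.50556336, -0.22574483,  0.01314443]), 'tool_rot': array([ 6.64920238e-01,  7.46914369e-01, -1.86630506e-05,  4.92291655e-05]), 'ft_force': array([-0.65858145,  0.45278876, -0.459773  ]), 'wrist_torque': array([ 0.02507442, -0.04874537, -0.0207157 ]), 'opening': 0.0008769663927733648}
```

Shut, the tips are at z≈39 mm with the reported TCP at 13 mm, so they stand about 26 mm behind it. I'll open, go down 35 mm and close again.

```bash
python3 -m pendant '45 0 0 0 0;45 0 0 0 0;45 0 0 10 0;45 0 0 15 0;45 0 0 10 0;45 0 0 0 0;0 0 0 0 0;0 0 0 0 0;0 0 0 0 0;0 0 0 0 0;0 0 0 0 0' 60
python3 - <<'E'
from h import *
s,M=state()
p,d=viewer.camera("wrist"); crop(p,200,0,440,380,2,"pics/w6.png"); i=viewer.camera_info("wrist")
C=cloud("wrist",d,i)
E
```

```text
t: 6.8
tool_pos: [0.5061, -0.2261, -0.0212]
tool_rot: [0.665, 0.747, 0.0, 0.001]
ft_force: [-0.8, -0.4, 5.0]
opening: 0.193
t 6.8 tcp [ 0.5061 -0.2261 -0.0212] x [-0.116  0.993 -0.001] y [0.993 0.116 0.001] z [ 0.001 -0.001 -1.   ] F [-0.8 -0.4  5. ] open 0.193 q [-0.52  0.26  1.66 -0.    1.23 -0.64]
```

View pics/w6.png

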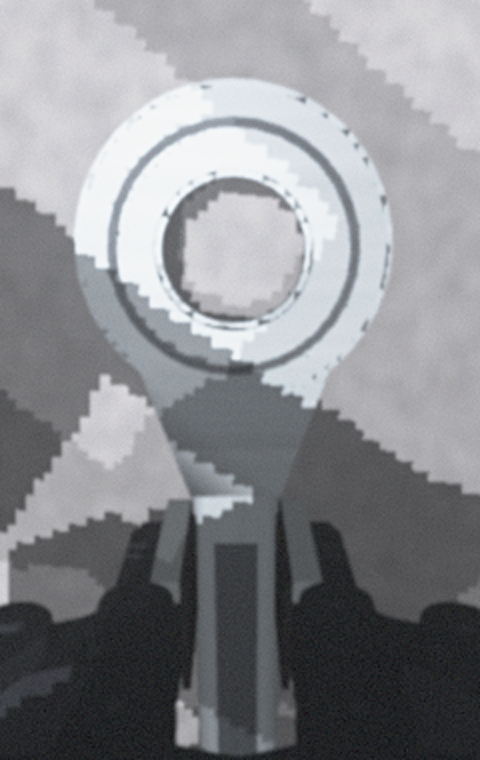

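```bash
python3 -m pendant '0 0 0 -3 0;0 10 0 -2 0;0 25 0 0 0;0 25 0 0 0;0 25 0 0 0;0 15 0 0 0;0 0 0 -25 0;0 0 0 -40 0;0 0 0 -25 0;0 0 0 0 0;0 0 0 0 0' 80
python3 - <<'E'
from h import *
s,M=state()
p,d=viewer.camera("wrist"); cv2.imwrite("pics/w7.png",p[:,:,::-1]); i=viewer.camera_info("wrist")
p,d=viewer.camera("side"); crop(p,220,100,420,220,4,"pics/s2.png")
E
```

```text
t: 7.95
tool_pos: [0.4935, -0.1261, 0.0722]
tool_rot: [0.665, 0.747, -0.0, -0.0]
ft_force: [-0.1, 0.3, -4.3]
opening: 0.183
t 7.95 tcp [ 0.4935 -0.1261  0.0722] x [-0.116  0.993  0.   ] y [ 0.993  0.116 -0.001] z [-0.001  0.    -1.   ] F [-0.1  0.3 -4.3] open 0.183 q [-0.36  0.07  1.67 -0.    1.41 -0.48]
```

View pics/w7.png

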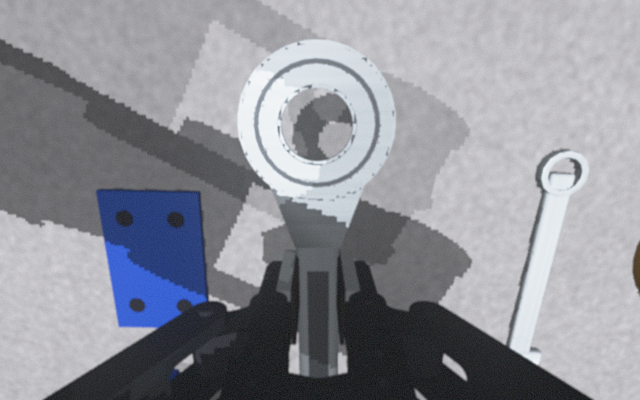

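View pics/s2.png

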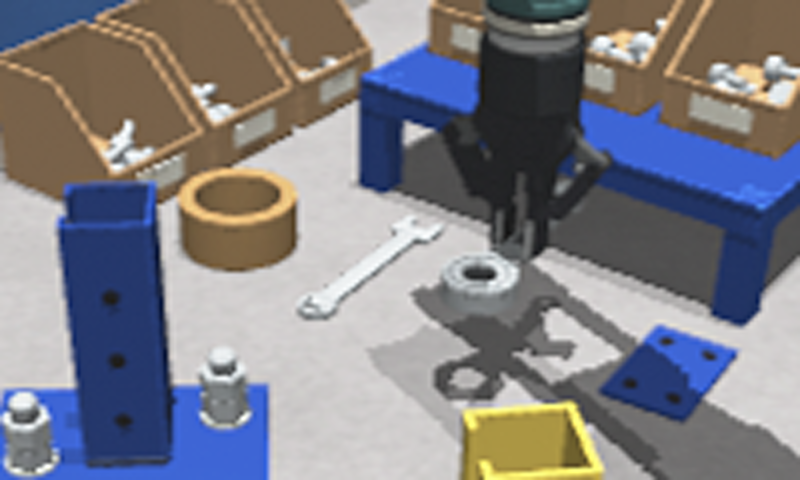

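The spanner is gripped level. The ring is at (318,125) in the wrist picture, and in the side view the spanner is clear of the shelf. Next I'll turn the handle to about −45° and hover beside the stud, so I can measure nut and ring with the same camera.

```bash
python3 -m pendant '0 0 0 0 -7.7;0 0 0 0 -7.7;0 0 0 0 -7.7;0 0 0 0 -7.7;0 0 0 0 -7.7;0 0 25 -3 0;0 -2 35 -3 0;0 0 35 -4 0;0 0 35 0 0;0 0 26 0 0;0 0 0 0 0;0 0 0 0 0'
python3 - <<'E'
from h import *
s,M=state()
i=viewer.camera_info("wrist");p,d=viewer.camera("wrist"); cv2.imwrite("pics/w8.png",p[:,:,::-1]); np.save("d8.npy",d)
E
```

```text
t: 9.25
tool_pos: [0.604, -0.0168, 0.0801]
tool_rot: [0.381, 0.925, -0.001, -0.002]
ft_force: [-0.1, -0.3, -2.9]
opening: 0.187
t 9.25 tcp [ 0.604  -0.0168  0.0801] x [-0.71   0.705  0.004] y [ 0.705  0.71  -0.004] z [-0.005 -0.    -1.   ] F [-0.1 -0.3 -2.9] open 0.187 q [-0.12  0.27  1.42 -0.    1.46 -0.91]
```

View pics/w8.png

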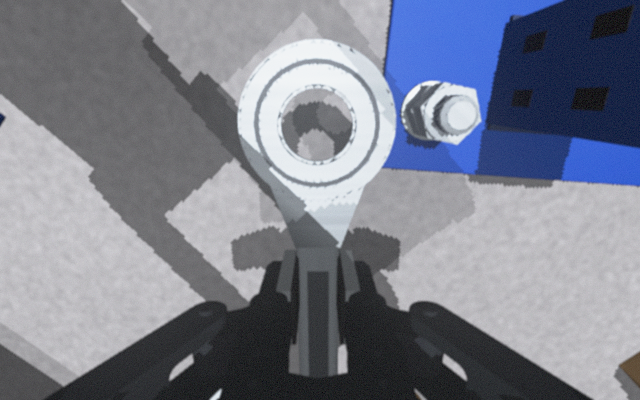

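Run:
```python
from h import *
p=cv2.imread("pics/w8.png")[:,:,::-1]
crop(p,390,65,500,155,7,"pics/w8n.png"); crop(p,230,30,410,220,4,"pics/w8r.png")
```

```text
(no output)
```

View pics/w8n.png

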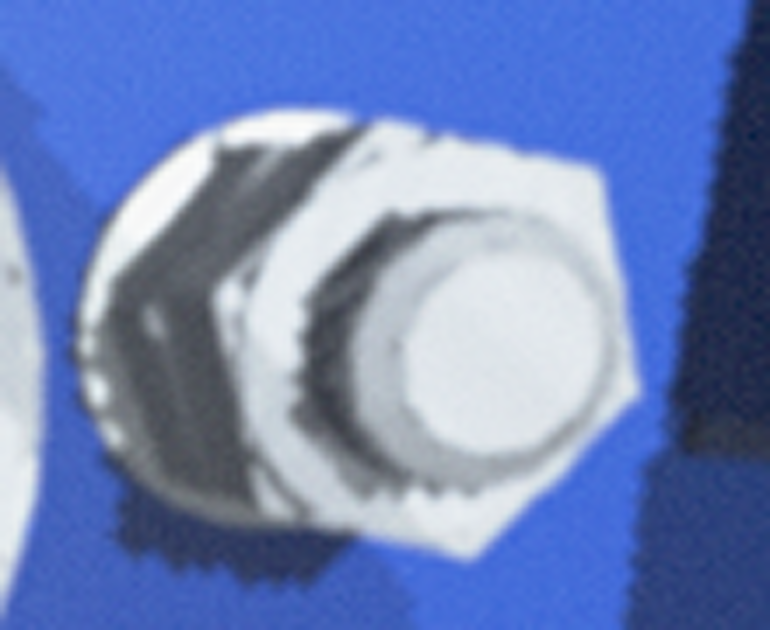

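View pics/w8r.png

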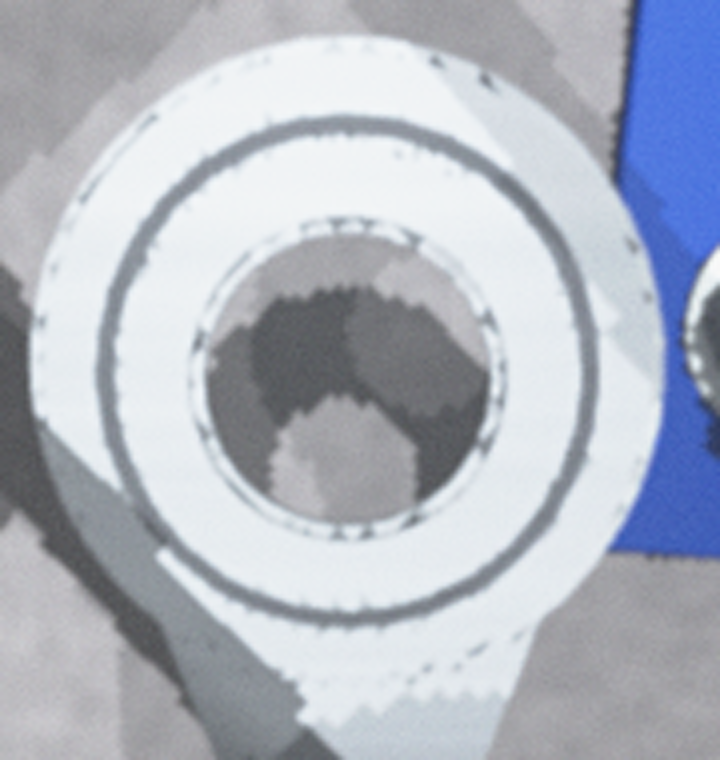

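Run:
```python
from h import *
d=np.load("d8.npy"); s,M=state(); i=viewer.camera_info("wrist"); C=cloud("wrist",d,i)
print("ring top z", [ (C[v,u]*1000).round(1).tolist() for u,v in ((270,110),(365,110),(317,60),(317,190),(317,66),(317,225))])
print("stud top z",np.median(C[108:122,455:468].reshape(-1,3),0)*1000, "nut z",(C[140,455]*1000).round(1),(C[90,470]*1000).round(1))
def circ(pts,z):
    P=np.array([deproj("wrist",u,v,z,i)[:2] for u,v in pts])
    A=np.c_[2*P,np.ones(len(P))]; x=np.linalg.lstsq(A,(P**2).sum(1),rcond=None)[0]
    return x[:2],np.sqrt(x[2]+x[:2]@x[:2])
g=lambda L,x,y,k:[(x+a/k,y+b/k) for a,b in L]
zt=np.median(C[85:95,250:270,2]); print(zt)
for z in (zt,):
    print("groove",circ(g([(97,375),(598,360),(350,113),(347,627)],230,30,4),z))
    print("hole",circ(g([(190,375),(507,370),(345,217),(347,540)],230,30,4),z))
    print("outer",circ(g([(28,370),(665,360),(350,33)],230,30,4),z))
print("studtop",circ(g([(403,355),(607,350),(505,247),(500,462)],390,65,7),.063))
nc=g([(640,392),(475,560),(605,168),(378,118)],390,65,7)
for z in (.0487,.048):
    P=np.array([deproj("wrist",u,v,z,i)[:2] for u,v in nc]); c,r=circ(nc,z)
    print("nut",c,r,np.degrees(np.arctan2(*(P-c).T[::-1])))
    print(np.linalg.norm(P[0]-P[1]),np.linalg.norm(P[0]-P[2]))
# handle axis
print("handle pts",[deproj("wrist",u,v,zt-.005,i)[:2].round(4) for u,v in ((317.5,275),(318,360))])
```

```text
t 9.3 tcp [ 0.6038 -0.0174  0.0806] x [-0.709  0.705  0.003] y [ 0.705  0.709 -0.003] z [-0.005 -0.    -1.   ] F [ 0.1  0.2 -3.3] open 0.185 q [-0.12  0.27  1.42 -0.    1.46 -0.91]
ring top z [[541.8, 19.6, 120.0], [564.9, 43.0, 120.1], [541.8, 42.5, 120.3], [573.7, 10.9, 119.4], [543.1, 41.2, 119.3], [584.1, 0.5, 117.3]]
stud top z [607.00160015  79.30702359  63.3035115 ] nut z [620.6  72.2  47.8] [605.5  94.8  46.7]
0.11965429632193479
groove (array([0.55703144, 0.02732958]), np.float64(0.022035896061381958))
hole (array([0.55712222, 0.02738077]), np.float64(0.01391653045429748))
outer (array([0.55676917, 0.02742885]), np.float64(0.027919543857608316))
studtop (array([0.60811899, 0.07942327]), np.float64(0.007453177009096456))
nut [0.60768664 0.07918772] 0.017585720503755647 [ 33.0871272  -26.04589885  92.27867289 153.68253017]
0.017312713518841203 0.01736854821700673
nut [0.60789059 0.07934488] 0.01764841480658128 [ 33.0871272  -26.04589885  92.27867289 153.68253017]
0.017374434532988134 0.017430468285692075
handle pts [array([ 0.6006, -0.0157]), array([ 0.6312, -0.0457])]
```

```bash
python3 -m pendant '0 0 16 0 0;0 0.6 26 0 0;0 0 22 0 0;0 0 12 0 -2.9;0 0 0 0 0;0 0 0 0 0;0 0 0 0 0'
python3 - <<'E'
from h import *
s,M=state()
i=viewer.camera_info("wrist");p,d=viewer.camera("wrist"); crop(p,220,20,420,220,4,"pics/w9.png"); np.save("d9.npy",d)
p,d=viewer.camera("side"); crop(p,180,40,380,240,4,"pics/s3.png")
E
```

```text
t: 10.0
tool_pos: [0.658, 0.0363, 0.0829]
tool_rot: [0.359, 0.933, -0.0, -0.0]
ft_force: [0.5, 0.4, -3.2]
opening: 0.183
t 10.0 tcp [0.658  0.0363 0.0829] x [-0.743  0.67   0.   ] y [ 0.67   0.743 -0.001] z [-0.001 -0.    -1.   ] F [ 0.5  0.4 -3.2] open 0.183 q [-0.03  0.38  1.27 -0.    1.49 -0.87]
```

View pics/w9.png

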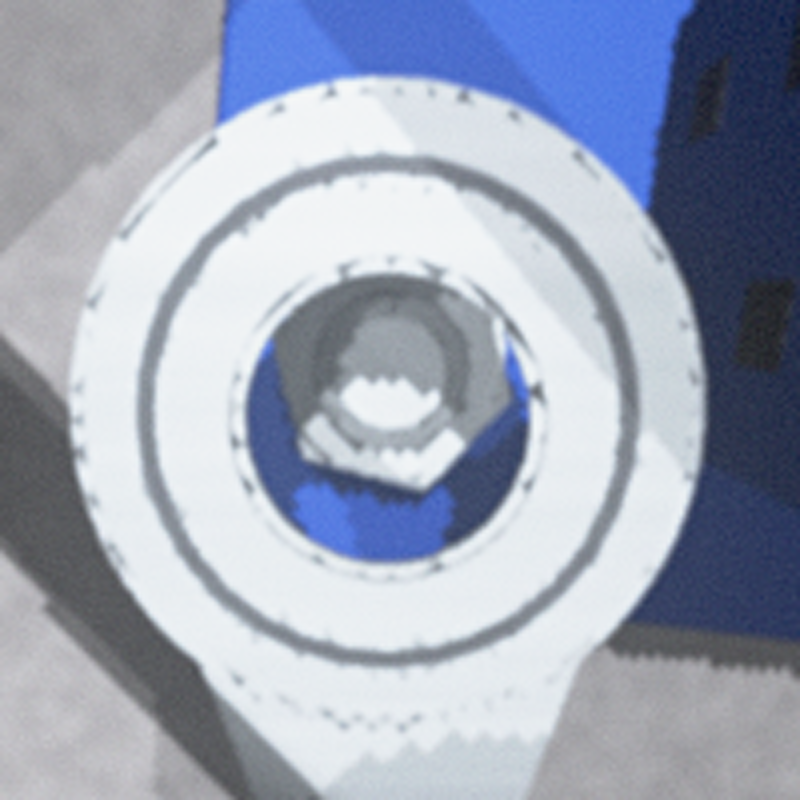

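View pics/s3.png

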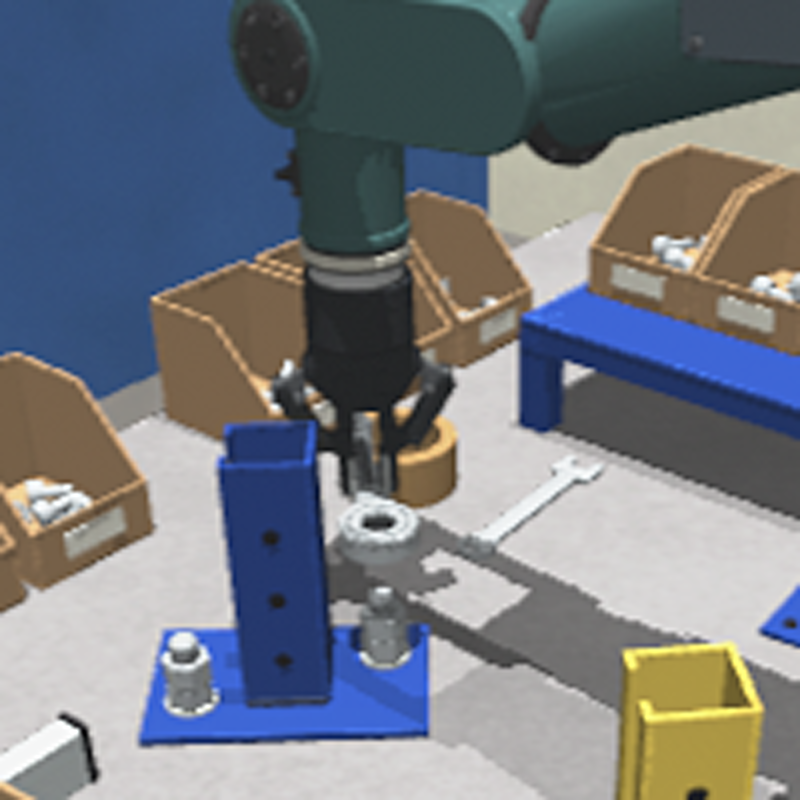

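Run:
```python
from h import *
s,M=state(); i=viewer.camera_info("wrist"); d=np.load("d9.npy"); C=cloud("wrist",d,i)
zt=np.median(C[70:130,240:255,2]); print(zt)
p,_=viewer.camera("wrist"); crop(p,280,80,360,170,9,"pics/w9b.png")
def circ(pts,z):
    P=np.array([deproj("wrist",u,v,z,i)[:2] for u,v in pts])
    A=np.c_[2*P,np.ones(len(P))]; x=np.linalg.lstsq(A,(P**2).sum(1),rcond=None)[0]
    return x[:2],np.sqrt(x[2]+x[:2]@x[:2])
g=lambda L,x,y,k:[(x+a/k,y+b/k) for a,b in L]
print("groove",circ(g([(140,412),(638,400),(390,155),(385,665)],220,20,4),zt))
print("hole",circ(g([(232,418),(545,412),(390,258),(388,578)],220,20,4),zt))
st=deproj("wrist",317,113.75,.063,i); print("stud",st)
nc=g([(425,492),(512,393),(303,457)],220,20,4)
print("nutc",circ(nc,.0487))
```

```text
t 10.1 tcp [0.6581 0.0363 0.0832] x [-0.743  0.67   0.   ] y [ 0.67   0.743 -0.   ] z [-0. -0. -1.] F [-0.8 -0.2 -2.5] open 0.183 q [-0.03  0.38  1.27 -0.    1.49 -0.87]
0.12148368543813519
groove (array([0.60909902, 0.07882221]), np.float64(0.021973000757908555))
hole (array([0.60906183, 0.07879779]), np.float64(0.013814661885341332))
stud [0.60803077 0.07937562 0.063     ]
nutc (array([0.60882914, 0.07931698]), np.float64(0.01680032235978738))
```

View pics/w9b.png

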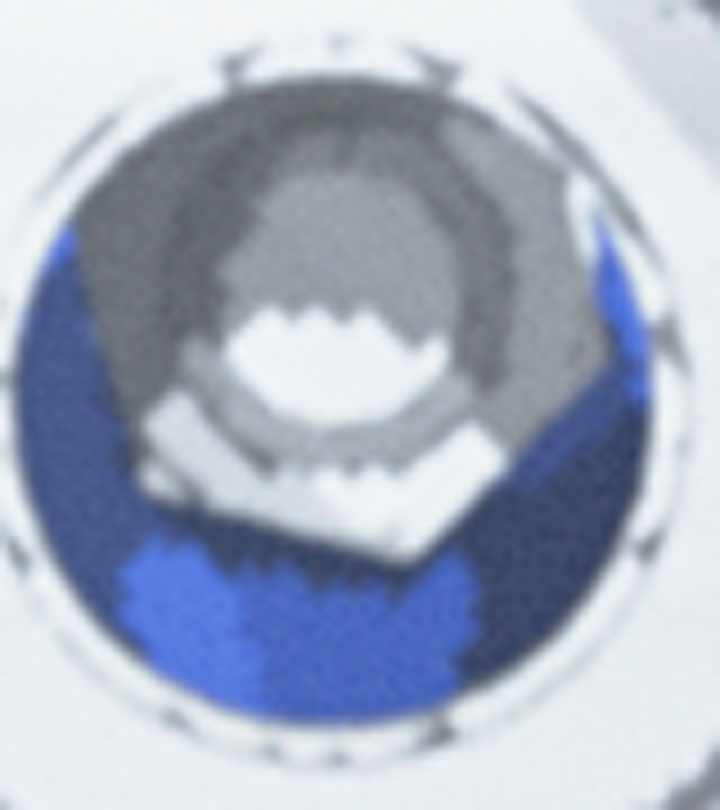

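Ring and stud agree to within about 1.3 mm. I'll trim 1.2 mm along tool x and go down over the stud end.

```bash
python3 -m pendant '0 1.2 -0.2 0 0;0 0 0 20 0;0 0 0 20 0;0 0 0 10 0;0 0 0 0 0;0 0 0 0 0'
python3 - <<'E'
from h import *
s,M=state()
i=viewer.camera_info("wrist");p,d=viewer.camera("wrist"); crop(p,220,0,420,200,4,"pics/w10.png"); np.save("d9.npy",d)
E
```

```text
t: 10.75
tool_pos: [0.6578, 0.0377, 0.0336]
tool_rot: [0.358, 0.934, 0.0, 0.0]
ft_force: [0.2, -1.3, -2.7]
opening: 0.183
t 10.75 tcp [0.6578 0.0377 0.0336] x [-0.744  0.669 -0.   ] y [0.669 0.744 0.   ] z [ 0.001 -0.    -1.   ] F [ 0.2 -1.3 -2.7] open 0.183 q [-0.03  0.41  1.33 -0.    1.4  -0.87]
```

View pics/w10.png

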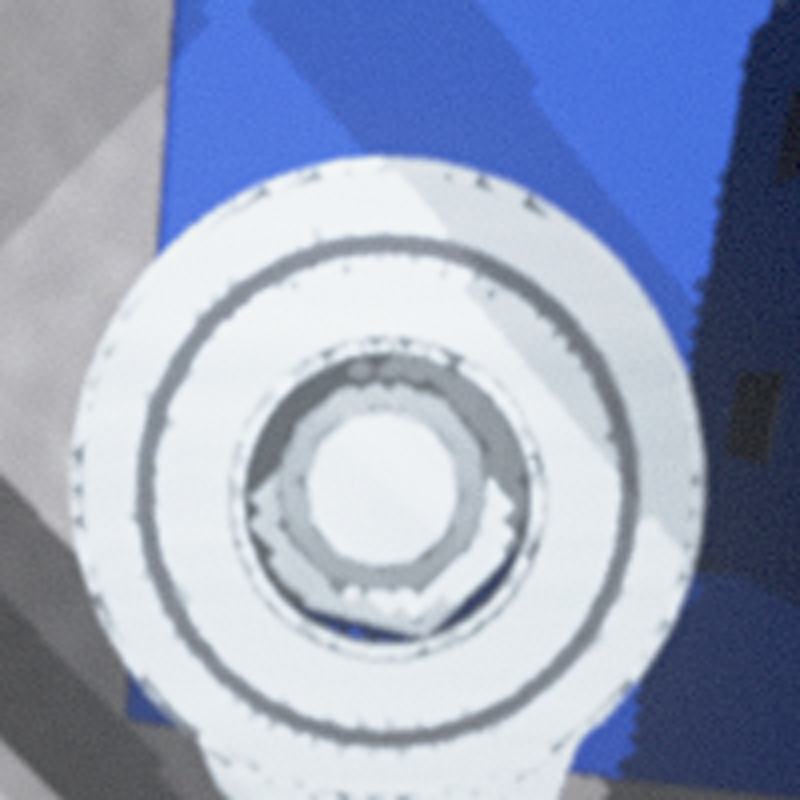

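```bash
cat >> h.py <<'E'
def circ(pts,z,i,n="wrist"):
    P=np.array([deproj(n,u,v,z,i)[:2] for u,v in pts])
    A=np.c_[2*P,np.ones(len(P))]; x=np.linalg.lstsq(A,(P**2).sum(1),rcond=None)[0]
    return x[:2],np.sqrt(x[2]+x[:2]@x[:2])
g=lambda L,x,y,k:[(x+a/k,y+b/k) for a,b in L]
E
python3 - <<'E'
from h import *
s,M=state(); i=viewer.camera_info("wrist"); d=np.load("d9.npy"); C=cloud("wrist",d,i)
zt=np.median(C[100:140,240:253,2]); print(zt)
a,_=circ(g([(137,490),(638,480),(388,236),(385,747)],220,0,4),zt,i)
h,_=circ(g([(230,495),(547,490),(390,338),(385,660)],220,0,4),zt,i)
b,r=circ(g([(307,490),(459,487),(382,411),(380,566)],220,0,4),.063,i)
print(a,h,b,r); e=b-(a+h)/2; print("shift tool x,y mm",e@M[:2,0]*1e3,e@M[:2,1]*1e3)
E
```

```text
t 10.8 tcp [0.6584 0.0377 0.0344] x [-0.744  0.669 -0.002] y [0.669 0.744 0.001] z [ 0.002 -0.    -1.   ] F [ 0.4 -0.  -2.8] open 0.185 q [-0.03  0.41  1.33 -0.    1.4  -0.87]
0.0728779580867012
[0.60922634 0.07993823] [0.60924291 0.08003894] [0.60850497 0.07996858] 0.0071882083716297285
shift tool x,y mm 0.529243526752556 -0.5026942560550588
```

```bash
python3 -m pendant '0 0.5 -0.5 0 0;0 0 0 4 0;0 0 0 3 0;0 0 0 2 0;0 0 0 0 0;0 0 0 0 0'
```

```text
t: 11.4
tool_pos: [0.6571, 0.0377, 0.0246]
tool_rot: [0.358, 0.934, 0.0, 0.0]
ft_force: [0.8, -0.2, -0.8]
opening: 0.186
```

```bash
python3 -m pendant '0 0 0 2 0;0 0 0 2 0;0 0 0 0 0;0 0 0 0 0'
```

```text
t: 11.8
tool_pos: [0.6576, 0.0376, 0.0221]
tool_rot: [0.358, 0.934, 0.0, 0.001]
ft_force: [0.1, -0.9, 5.6]
opening: 0.18
```

```bash
python3 -m pendant '0 0 2.3 0 -2;0 0 2.3 0 -2;0 0 0 0 0;0 0 0 0 0'
```

```text
t: 12.2
tool_pos: [0.6605, 0.0411, 0.0221]
tool_rot: [0.325, 0.946, 0.0, 0.001]
ft_force: [-1.2, -1.6, 6.1]
opening: 0.187
```

Run:
```python
from h import *
s,M=state(); i=viewer.camera_info("wrist")
p,d=viewer.camera("wrist"); crop(p,220,0,420,200,4,"pics/w11.png");C=cloud("wrist",d,i)
for u,v in ((245,130),(385,130),(315,52),(315,185),(317,124),(317,240)): print((np.median(C[v-3:v+4,u-3:u+4].reshape(-1,3),0)*1000).round(1))
p,d=viewer.camera("side"); crop(p,220,120,340,240,6,"pics/s4.png")
```

```text
t 12.2 tcp [0.6605 0.0411 0.0221] x [-0.789  0.615 -0.001] y [0.615 0.789 0.001] z [ 0.002 -0.    -1.   ] F [-1.2 -1.6  6.1] open 0.187 q [-0.02  0.43  1.33 -0.    1.38 -0.93]
[594.   59.7  62.5]
[623.9  98.   62.9]
[589.3  94.1  63.4]
[624.5  66.6  62.5]
[607.7  80.6  62.7]
[643.5  52.7  58.6]
```

View pics/w11.png

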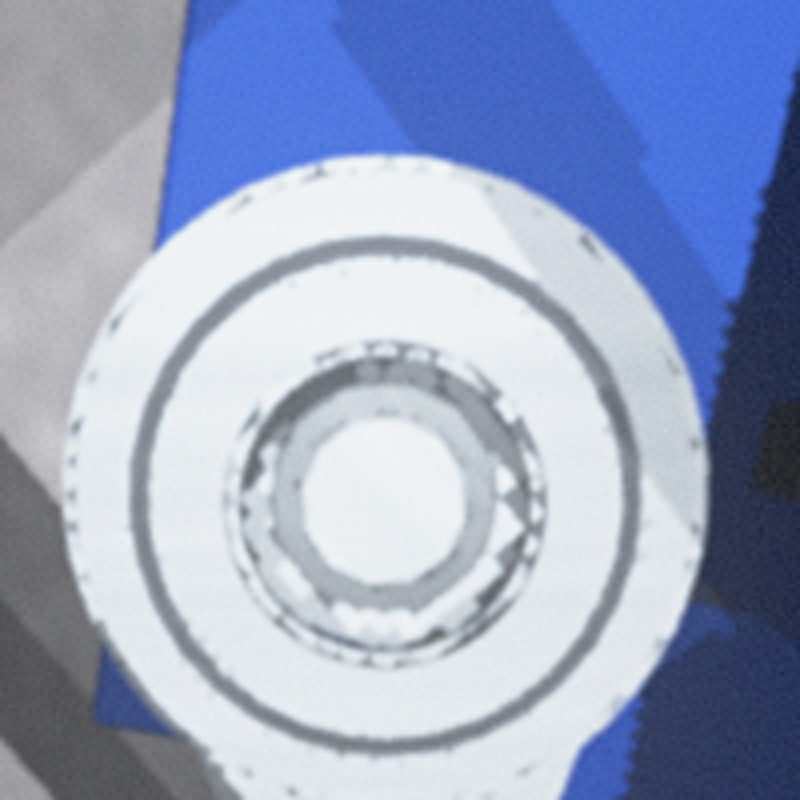

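View pics/s4.png

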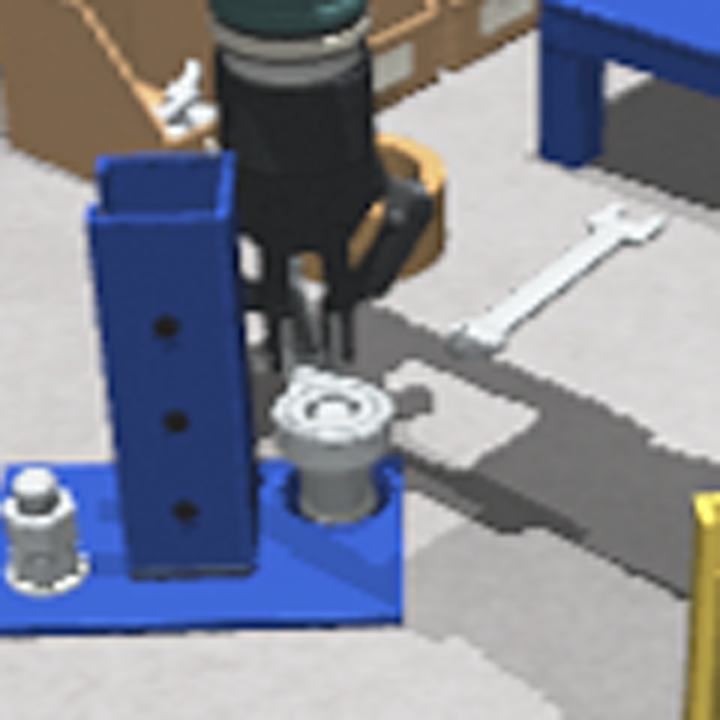

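Run:
```python
from h import *
s,M=state(); i=viewer.camera_info("wrist")
a,_=circ(g([(132,495),(640,490),(388,237),(385,753)],220,0,4),.0627,i)
h,_=circ(g([(225,500),(547,500),(390,340),(385,668)],220,0,4),.0627,i)
b,r=circ(g([(300,500),(468,500),(384,417),(384,585)],220,0,4),.063,i)
print(a,h,b,r); e=b-(a+h)/2; print("shift tool x,y mm",e@M[:2,0]*1e3,e@M[:2,1]*1e3)
```

```text
t 12.3 tcp [0.6605 0.0411 0.0221] x [-0.789  0.615 -0.001] y [0.615 0.789 0.001] z [ 0.002 -0.    -1.   ] F [-1.1 -0.6  5.9] open 0.183 q [-0.02  0.43  1.33  0.    1.38 -0.93]
[0.60845106 0.07974261] [0.60850575 0.07969866] [0.60790419 0.07995022] 0.007179118998513675
shift tool x,y mm 0.594001151933203 -0.1720404389789986
```

```bash
python3 -m pendant '0 0.4 2.3 0 -2;0 0 2.3 0 -2;0 0 0 0 0;0 0 0 0 0'; python3 -m pendant '0 0 2.3 0 -2;0 0 2.3 0 -2;0 0 0 0 0;0 0 0 0 0'
```

```text
t: 12.7
tool_pos: [0.6631, 0.0449, 0.0221]
tool_rot: [0.292, 0.956, 0.0, 0.001]
ft_force: [-0.5, -1.5, 6.2]
opening: 0.183
t: 13.1
tool_pos: [0.6654, 0.0487, 0.0221]
tool_rot: [0.258, 0.966, 0.0, 0.001]
ft_force: [-0.9, -2.1, 5.5]
opening: 0.181
```

Anticlockwise the ratchet just slips and the bore stays put. I'll turn clockwise instead.

```bash
python3 -m pendant '0 0 -3.4 0 3;0 0 -3.4 0 3;0 0 -3.4 0 3;0 0 0 0 0;0 0 0 0 0';python3 -m pendant '0 0 -3.4 0 3;0 0 -3.4 0 3;0 0 0 0 0;0 0 0 0 0'
```

```text
t: 13.6
tool_pos: [0.6597, 0.0402, 0.022]
tool_rot: [0.333, 0.943, 0.0, 0.001]
ft_force: [-1.7, -0.3, 6.2]
opening: 0.179
t: 14.0
tool_pos: [0.6553, 0.0352, 0.0219]
tool_rot: [0.382, 0.924, 0.0, 0.001]
ft_force: [-1.2, -1.0, 5.4]
opening: 0.183
```

```bash
python3 -m pendant '0 0 -2.3 0 2;0 0 -2.3 0 2;0 0 -2.3 0 2;0 0 0 0 0;0 0 0 0 0'
python3 - <<'E'
from h import *
s,M=state(); i=viewer.camera_info("wrist")
p,d=viewer.camera("wrist"); crop(p,260,60,380,180,6,"pics/w12.png");C=cloud("wrist",d,i)
for u,v in ((245,130),(385,130),(315,52),(315,185),(317,124),(317,240)): print((np.median(C[v-3:v+4,u-3:u+4].reshape(-1,3),0)*1000).round(1))
E
```

```text
t: 14.5
tool_pos: [0.6496, 0.0306, 0.0194]
tool_rot: [0.43, 0.903, -0.0, -0.0]
ft_force: [1.0, 0.1, -3.8]
opening: 0.182
t 14.5 tcp [0.6496 0.0306 0.0194] x [-0.631  0.776  0.   ] y [ 0.776  0.631 -0.   ] z [-0.001 -0.    -1.   ] F [ 1.   0.1 -3.8] open 0.182 q [-0.04  0.41  1.36 -0.    1.37 -0.72]
[589.   62.7  58.1]
[627.3  94.   58.2]
[592.1  98.1  57.9]
[620.6  62.9  58.4]
[607.2  80.7  62.8]
[636.   45.3  55.3]
```

View pics/w12.png

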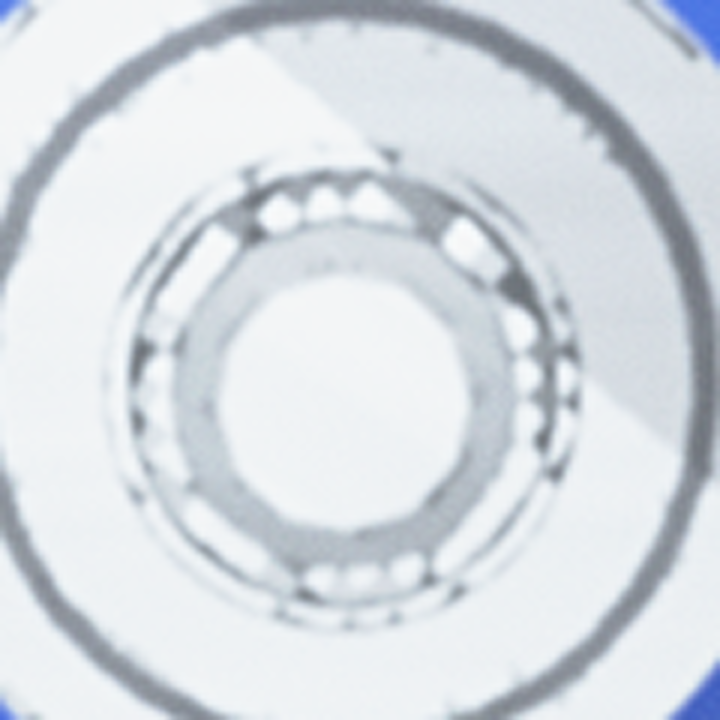

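It dropped in: the ring top is down from 62.7 to 58.1 mm and the force is gone. Now down the rest of the way.

```bash
python3 -m pendant '0 0 0 2 0;0 0 0 2 0;0 0 0 2 0;0 0 0 0 0;0 0 0 0 0'
python3 - <<'E'
from h import *
s,M=state(); i=viewer.camera_info("wrist")
p,d=viewer.camera("wrist");C=cloud("wrist",d,i)
for u,v in ((245,140),(385,140),(315,62),(315,195),(317,130),(317,240)): print((np.median(C[v-3:v+4,u-3:u+4].reshape(-1,3),0)*1000).round(1))
E
```

```text
t: 15.05
tool_pos: [0.6497, 0.0306, 0.0138]
tool_rot: [0.43, 0.903, -0.0, -0.0]
ft_force: [0.6, 0.4, -4.7]
opening: 0.187
t 15.05 tcp [0.6497 0.0306 0.0138] x [-0.63   0.777  0.   ] y [ 0.777  0.63  -0.   ] z [-0. -0. -1.] F [ 0.6  0.4 -4.7] open 0.187 q [-0.04  0.41  1.37 -0.    1.36 -0.72]
[591.   59.9  52.3]
[629.7  91.4  52.7]
[594.2  95.8  52.5]
[623.3  59.8  52.6]
[608.2  79.5  63. ]
[636.   45.2  49.6]
```

```bash
python3 -m pendant '0 0 0 1 0;0 0 0 0 0;0 0 0 0 0'; python3 -m pendant '0 0 0 1 0;0 0 0 0 0;0 0 0 0 0'
```

```text
t: 15.4
tool_pos: [0.6498, 0.0306, 0.0131]
tool_rot: [0.43, 0.903, -0.0, -0.0]
ft_force: [-0.3, 0.4, -3.3]
opening: 0.185
t: 15.7
tool_pos: [0.6499, 0.0306, 0.0125]
tool_rot: [0.43, 0.903, 0.0, 0.0]
ft_force: [-1.1, 0.0, -0.9]
opening: 0.182
```

```bash
python3 -m pendant '45 0 0 0 0;45 0 0 0 0;45 0 0 0 0;45 0 0 0 0;45 0 0 0 0'
python3 - <<'E'
from h import *
s,M=state(); i=viewer.camera_info("wrist")
p,d=viewer.camera("wrist");C=cloud("wrist",d,i);cv2.imwrite("pics/w13.png",p[:,:,::-1])
for u,v in ((245,140),(385,140),(315,62),(315,195),(317,130),(317,240),(317,270),(317,300)): print((np.median(C[v-3:v+4,u-3:u+4].reshape(-1,3),0)*1000).round(1))
p,d=viewer.camera("side"); crop(p,220,120,340,240,6,"pics/s5.png")
E
```

```text
t: 16.2
tool_pos: [0.65, 0.0305, 0.0123]
tool_rot: [0.43, 0.903, 0.0, 0.0]
ft_force: [0.7, 0.1, -0.5]
opening: 0.525
t 16.2 tcp [0.65   0.0305 0.0123] x [-0.63   0.777 -0.   ] y [0.777 0.63  0.   ] z [ 0. -0. -1.] F [ 0.7  0.1 -0.5] open 0.525 q [-0.04  0.42  1.37 -0.    1.36 -0.72]
[591.4  60.   52.1]
[629.6  91.2  52.7]
[594.7  95.4  55.5]
[623.7  59.6  50.2]
[608.3  79.7  62.8]
[637.2  44.   44.8]
[646.9  32.   41.3]
[656.9  19.6  39.5]
```

View pics/w13.png

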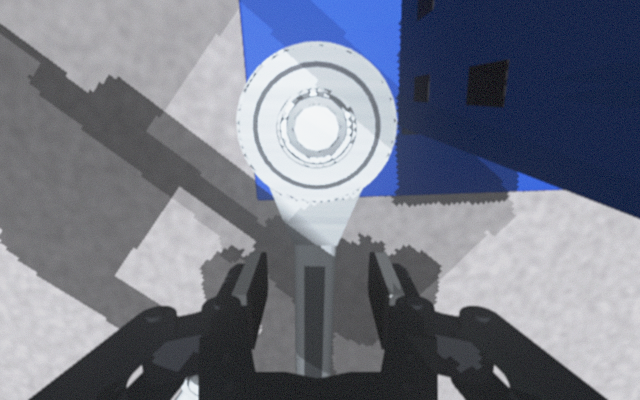

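View pics/s5.png

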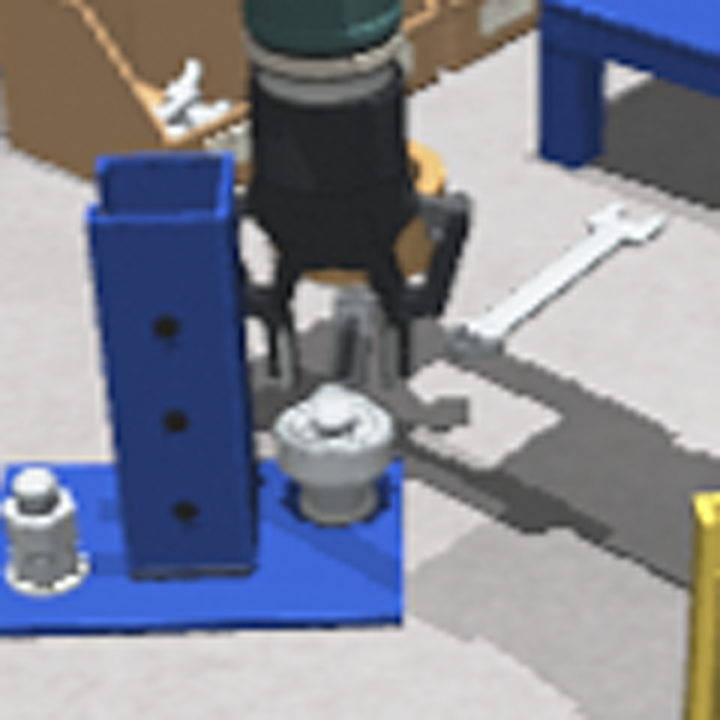

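The spanner is seated. The stud passes through the ring and the handle sags about 6.5°. Next I'll slide out along the handle to r≈135 mm, lower about 19 mm and take it there.

```bash
python3 -m pendant '50 -15 0 -3 0;50 -30 0 0 0;50 -25 0 5 0;50 0 0 15 0;50 0 0 2 0;50 0 0 0 0;50 0 0 0 0'
python3 - <<'E'
from h import *
s,M=state(); i=viewer.camera_info("wrist")
p,d=viewer.camera("wrist");C=cloud("wrist",d,i);cv2.imwrite("pics/w14.png",p[:,:,::-1])
for v in range(120,340,20): print(v,(np.median(C[v-2:v+3,315:320].reshape(-1,3),0)*1000).round(1))
E
```

```text
t: 17.0
tool_pos: [0.6936, -0.0232, -0.0069]
tool_rot: [0.43, 0.903, -0.0, -0.0]
ft_force: [0.0, 0.0, -0.1]
opening: 0.586
t 17.0 tcp [ 0.6936 -0.0232 -0.0069] x [-0.631  0.776  0.   ] y [ 0.776  0.631 -0.   ] z [-0.  0. -1.] F [ 0.   0.  -0.1] open 0.586 q [-0.12  0.52  1.26  0.    1.36 -0.8 ]
120 [650.1  28.2  40.8]
140 [654.2  23.1  40.1]
160 [658.6  17.6  39.3]
180 [663.1  12.1  38.2]
200 [667.8   6.3  37.8]
220 [6.728e+02 1.000e-01 3.680e+01]
240 [678.2  -6.3  35.8]
260 [683.5 -12.9  35. ]
280 [689.5 -20.3  33.9]
300 [695.9 -27.9  32.5]
320 [701.3 -34.8  33.6]
```

View pics/w14.png

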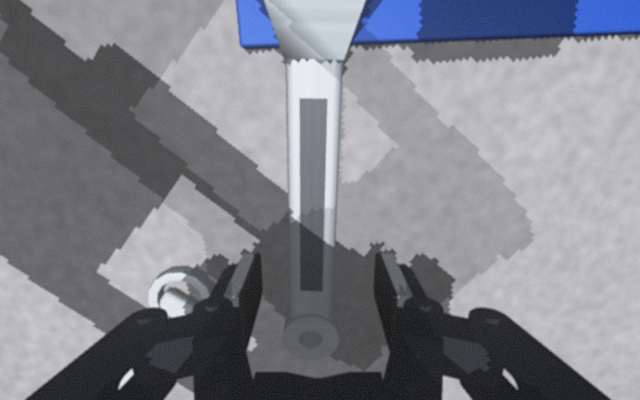

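```bash
python3 -m pendant '50 0 -2 0 0;10 0 0 0 0;0 0 0 0 0;0 0 0 0 0;0 0 0 0 0;0 0 0 0 0;0 0 0 -3 0;0 0 0 0 0' 40; python3 -m pendant '0 0.5 -9 0 4;0 1 -16.3 0 7;0 1 -16.3 0 7;0 0 0 0 0'
python3 - <<'E'
from h import *
s,M=state(); i=viewer.camera_info("wrist")
p,d=viewer.camera("wrist");C=cloud("wrist",d,i);cv2.imwrite("pics/w15.png",p[:,:,::-1])
E
```

```text
t: 17.85
tool_pos: [0.6924, -0.0251, -0.0041]
tool_rot: [0.43, 0.903, -0.0, 0.0]
ft_force: [0.4, 1.3, -3.3]
opening: 0.201
t: 18.25
tool_pos: [0.6558, -0.0458, -0.0041]
tool_rot: [0.566, 0.824, 0.0, 0.0]
ft_force: [2.8, 2.0, -1.9]
opening: 0.2
t 18.25 tcp [ 0.6558 -0.0458 -0.0041] x [-0.358  0.934  0.   ] y [0.934 0.358 0.001] z [ 0.001  0.001 -1.   ] F [ 2.8  2.  -1.9] open 0.2 q [-0.16  0.44  1.37  0.    1.33 -0.52]
```

View pics/w15.png

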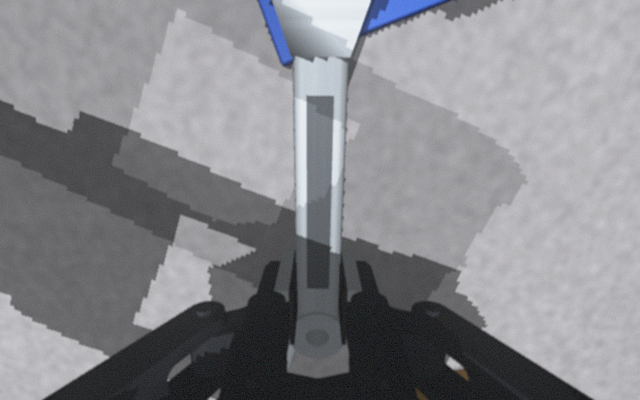

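The drive force is 3.3 N tangential, which matches the nut's drag. I'll continue the clockwise stroke.

```bash
python3 -m pendant '0 1 -16.3 0 7;0 1 -16.3 0 7;0 1 -16.3 0 7;0 1 -16.3 0 7;0 1 -16.3 0 7;0 1 -16.3 0 7;0 1 -16.3 0 7;0 1 -16.3 0 7;0 1 -16.3 0 7;0 1 -16.3 0 7;0 1 -16.3 0 7;0 0 0 0 0'
cat > chk.py <<'E'
from h import *
s,M=state(); v=np.array([.608,.0795])-s["tool_pos"][:2]
F=s["ft_force"]
print("r",np.hypot(*v).round(4),"angle ring",np.degrees(np.arctan2(v[1],v[0])).round(2),"toolx",np.degrees(np.arctan2(M[1,0],M[0,0])).round(2),"F tool x,y",(F@M[:,0]).round(2),(F@M[:,1]).round(2),"tz",s["wrist_torque"].round(2))
E
python3 chk.py
```

```text
t: 19.5
tool_pos: [0.4974, 0.0047, -0.0038]
tool_rot: [0.956, 0.295, -0.0, 0.001]
ft_force: [2.1, -2.8, -3.0]
opening: 0.196
t 19.5 tcp [ 0.4974  0.0047 -0.0038] x [ 0.826  0.564 -0.001] y [ 0.564 -0.826  0.002] z [ 0.    -0.002 -1.   ] F [ 2.1 -2.8 -3. ] open 0.196 q [-0.1   0.12  1.78 -0.    1.24  0.87]
r 0.1335 angle ring 34.09 toolx 34.31 F tool x,y 0.14 3.48 tz [-0.39 -0.09  0.01]
```

```bash
python3 -m pendant '0 1 16.3 0 -7;0 1 16.3 0 -7;0 1 16.3 0 -7;0 1 16.3 0 -7;0 1 16.3 0 -7;0 1 16.3 0 -7;0 1 16.3 0 -7;0 1 16.3 0 -7;0 1 16.3 0 -7;0 1 16.3 0 -7;0 1 16.3 0 -7;0 1 16.3 0 -7'; python3 chk.py; python3 -m pendant '0 1 16.3 0 -7;0 1 16.3 0 -7;0 0 0 0 0;0 0 0 0 0'; python3 chk.py
python3 - <<'E'
from h import *
p,d=viewer.camera("wrist");cv2.imwrite("pics/w16.png",p[:,:,::-1])
p,d=viewer.camera("side"); crop(p,220,120,340,240,6,"pics/s6.png")
E
```

```text
t: 20.7
tool_pos: [0.6721, -0.0384, -0.0046]
tool_rot: [0.511, 0.86, 0.0, -0.001]
ft_force: [-0.6, 3.2, -2.4]
opening: 0.194
t 20.7 tcp [ 0.6721 -0.0384 -0.0046] x [-0.478  0.878  0.002] y [ 0.878  0.478 -0.   ] z [-0.001  0.001 -1.   ] F [-0.6  3.2 -2.4] open 0.194 q [-0.14  0.48  1.32  0.    1.35 -0.64]
r 0.1343 angle ring 118.53 toolx 118.56 F tool x,y 3.06 0.98 tz [ 0.38 -0.19 -0.28]
t: 21.1
tool_pos: [0.6981, -0.0202, -0.0047]
tool_rot: [0.406, 0.914, -0.0, -0.0]
ft_force: [1.5, 2.3, -2.2]
opening: 0.198
t 21.1 tcp [ 0.6981 -0.0202 -0.0047] x [-0.67   0.742  0.001] y [ 0.742  0.67  -0.001] z [-0.001  0.    -1.   ] F [ 1.5  2.3 -2.2] open 0.198 q [-0.11  0.53  1.24 -0.    1.37 -0.84]
r 0.1344 angle ring 132.12 toolx 132.1 F tool x,y 0.68 2.63 tz [ 0.14 -0.37 -0.35]
```

View pics/s6.png

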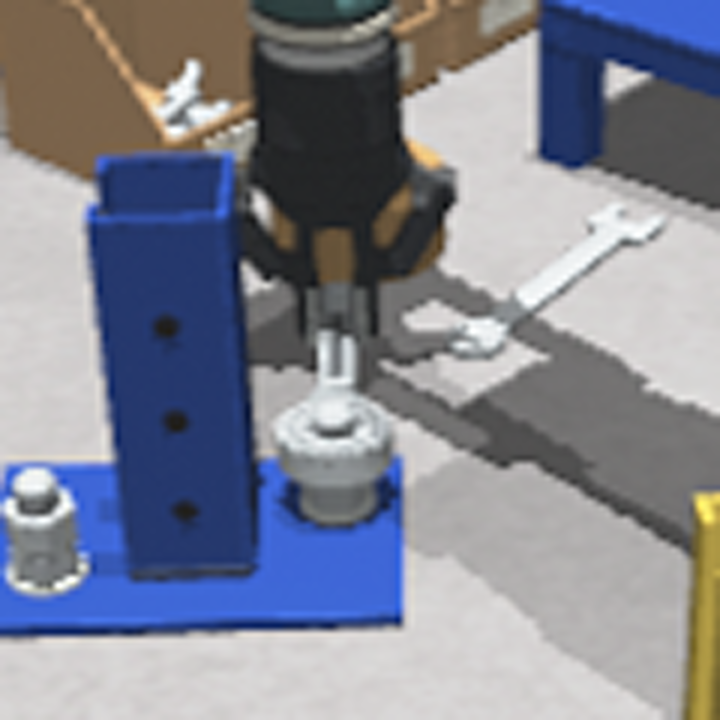

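View pics/w16.png

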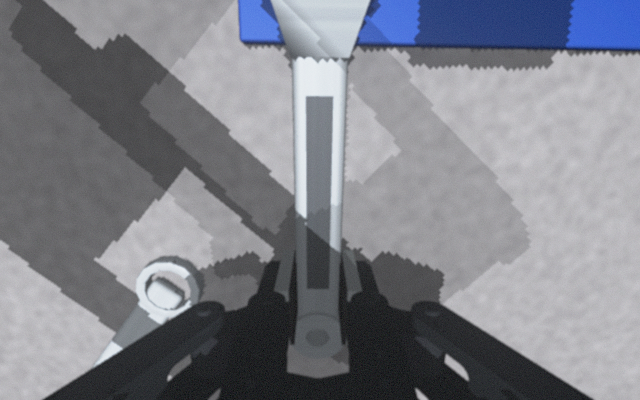

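```bash
python3 -m pendant '0 1 -16.3 0 7;0 1 -16.3 0 7;0 1 -16.3 0 7;0 1 -16.3 0.3 7;0 1 -16.3 0 7;0 1 -16.3 0 7;0 1 -16.3 0 7;0 1 -16.3 0.3 7;0 1 -16.3 0 7;0 1 -16.3 0 7;0 1 -16.3 0 7;0 1 -16.3 0 7'; python3 chk.py; python3 -m pendant '0 1 -16.3 0 7;0 1 -16.3 0 7;0 0 0 0 0;0 0 0 0 0'; python3 chk.py
```

```text
t: 22.4
tool_pos: [0.5189, -0.0201, -0.0038]
tool_rot: [0.914, 0.405, 0.001, 0.0]
ft_force: [5.0, 5.1, -2.5]
opening: 0.196
t 22.4 tcp [ 0.5189 -0.0201 -0.0038] x [0.672 0.741 0.002] y [ 0.741 -0.672  0.002] z [ 0.003  0.    -1.   ] F [ 5.   5.1 -2.5] open 0.196 q [-0.15  0.16  1.73  0.    1.25  0.59]
r 0.1336 angle ring 48.18 toolx 47.8 F tool x,y 7.13 0.34 tz [ 0.36 -0.52  0.3 ]
t: 22.8
tool_pos: [0.4978, 0.0038, -0.0038]
tool_rot: [0.956, 0.294, 0.001, 0.001]
ft_force: [3.2, 1.7, -3.0]
opening: 0.194
t 22.8 tcp [ 0.4978  0.0038 -0.0038] x [0.827 0.562 0.001] y [ 0.562 -0.827  0.002] z [ 0.002 -0.001 -1.   ] F [ 3.2  1.7 -3. ] open 0.194 q [-0.11  0.12  1.78 -0.    1.24  0.87]
r 0.1337 angle ring 34.49 toolx 34.18 F tool x,y 3.6 0.37 tz [ 0.09 -0.21  0.19]
```

```bash
python3 chk.py
python3 - <<'E'
from h import *
p,d=viewer.camera("wrist");cv2.imwrite("pics/w17.png",p[:,:,::-1])
p,d=viewer.camera("side"); crop(p,200,120,360,240,5,"pics/s7.png")
p,d=viewer.camera("top"); crop(p,250,130,350,230,6,"pics/t7.png")
E
python3 chk.py
```

```text
t 22.8 tcp [ 0.4978  0.0038 -0.0038] x [0.827 0.562 0.001] y [ 0.562 -0.827  0.002] z [ 0.002 -0.001 -1.   ] F [ 3.2  1.7 -3. ] open 0.194 q [-0.11  0.12  1.78 -0.    1.24  0.87]
r 0.1337 angle ring 34.49 toolx 34.18 F tool x,y 3.6 0.37 tz [ 0.09 -0.21  0.19]
t 22.95 tcp [ 0.4978  0.0039 -0.0042] x [0.828 0.56  0.   ] y [ 0.56  -0.828  0.   ] z [ 0. -0. -1.] F [ 2.8  1.9 -2.7] open 0.2 q [-0.11  0.12  1.78  0.    1.24  0.87]
r 0.1337 angle ring 34.46 toolx 34.09 F tool x,y 3.44 -0.01 tz [ 0.18 -0.24  0.3 ]
```

View pics/s7.png

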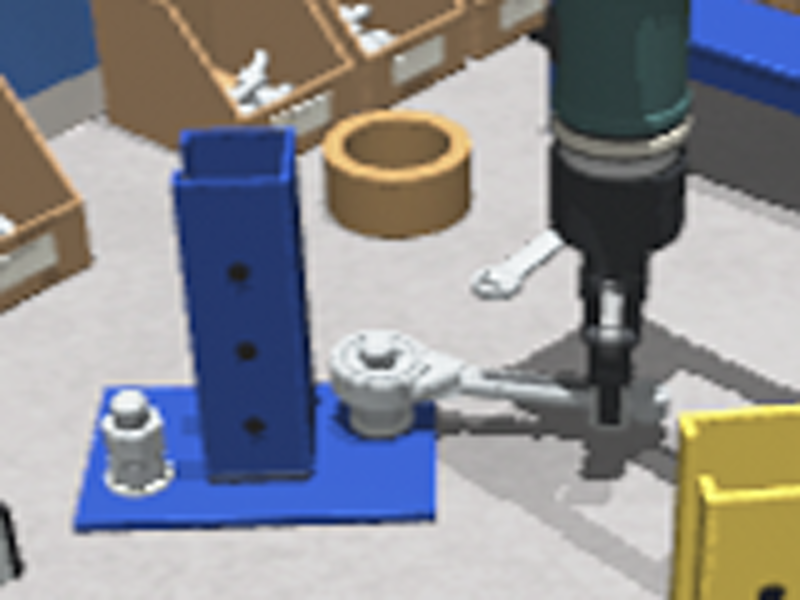

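View pics/w17.png

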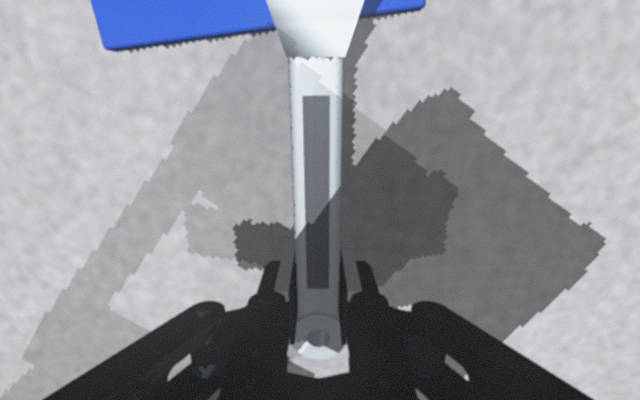

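```bash
python3 -m pendant '0 1 16.3 0 -7;0 1 16.3 0 -7;0 1 16.3 0 -7;0 1 16.3 0 -7;0 1 16.3 0 -7;0 1 16.3 0 -7;0 1 16.3 0 -7;0 1 16.3 0 -7;0 1 16.3 0 -7;0 1 16.3 0 -7;0 1 16.3 0 -7;0 1 16.3 0 -7'; python3 -m pendant '0 1 16.3 0 -7;0 1 16.3 0 -7;0 0 0 0 0;0 0 0 0 0'; python3 chk.py;  python3 -m pendant '0 1 -16.3 0 7;0 1 -16.3 0 7;0 1 -16.3 0 7;0 1 -16.3 0.3 7;0 0 0 0 0'; python3 chk.py
```

```text
t: 24.15
tool_pos: [0.6714, -0.0388, -0.0052]
tool_rot: [0.513, 0.858, 0.0, -0.001]
ft_force: [0.5, 3.4, -1.4]
opening: 0.196
t: 24.55
tool_pos: [0.6978, -0.0205, -0.0051]
tool_rot: [0.407, 0.913, -0.0, -0.0]
ft_force: [1.8, 1.6, -1.4]
opening: 0.197
t 24.55 tcp [ 0.6978 -0.0205 -0.0051] x [-0.668  0.744  0.   ] y [ 0.744  0.668 -0.001] z [-0.001  0.    -1.   ] F [ 1.8  1.6 -1.4] open 0.197 q [-0.11  0.53  1.24 -0.    1.37 -0.84]
r 0.1344 angle ring 131.94 toolx 131.91 F tool x,y 0.0 2.36 tz [ 0.13 -0.44 -0.38]
t: 25.05
tool_pos: [0.64, -0.0507, -0.0045]
tool_rot: [0.617, 0.787, 0.001, 0.0]
ft_force: [4.0, 4.5, -2.1]
opening: 0.203
t 25.05 tcp [ 0.64   -0.0507 -0.0045] x [-0.239  0.971  0.001] y [0.971 0.239 0.002] z [ 0.001  0.002 -1.   ] F [ 4.   4.5 -2.1] open 0.203 q [-0.17  0.41  1.41  0.    1.32 -0.41]
r 0.134 angle ring 103.8 toolx 103.83 F tool x,y 3.45 4.93 tz [ 0.44 -0.71 -0.4 ]
```

```bash
python3 -m pendant '0 1 -16.3 0 7;0 1 -16.3 0 7;0 1 -16.3 0 7;0 1 -16.3 0.3 7;0 0 0 0 0'; python3 chk.py
```

```text
t: 25.55
tool_pos: [0.5759, -0.0503, -0.0046]
tool_rot: [0.788, 0.616, 0.001, 0.0]
ft_force: [5.6, 2.3, -2.1]
opening: 0.199
t 25.55 tcp [ 0.5759 -0.0503 -0.0046] x [0.241 0.97  0.001] y [ 0.97  -0.241  0.002] z [ 0.002  0.    -1.   ] F [ 5.6  2.3 -2.1] open 0.199 q [-0.19  0.28  1.58  0.    1.27  0.06]
r 0.1337 angle ring 76.09 toolx 76.04 F tool x,y 3.57 4.85 tz [ 0.29 -0.7  -0.19]
```

```bash
for k in 1; do python3 -m pendant '0 1 -16.3 0 7;0 0 0 0 0' >/dev/null; python3 chk.py|tail -1;done; python3 -m pendant '0 1 -16.3 0 7;0 0 0 0 0' >/dev/null; python3 chk.py|tail -1
```

```text
r 0.1337 angle ring 69.24 toolx 69.14 F tool x,y 4.13 3.84 tz [ 0.16 -0.64 -0.1 ]
r 0.1337 angle ring 62.35 toolx 62.21 F tool x,y 3.99 3.06 tz [ 0.07 -0.59 -0.02]
```

```bash
python3 -m pendant '0 1 -16.3 0 7;0 0 0 0 0' >/dev/null; python3 chk.py|tail -1; python3 -m pendant '0 0.3 -9.3 0 4;0 0 0 0 0' >/dev/null; python3 chk.py
```

```text
r 0.1336 angle ring 55.4 toolx 55.25 F tool x,y 3.48 2.96 tz [-0.01 -0.46 -0.  ]
t 26.35 tcp [ 0.525  -0.0252 -0.0048] x [ 0.625  0.781 -0.   ] y [ 0.781 -0.625  0.002] z [ 0.001 -0.001 -1.   ] F [ 3.6  1.  -1.4] open 0.204 q [-0.16  0.18  1.71 -0.    1.25  0.52]
r 0.1336 angle ring 51.6 toolx 51.31 F tool x,y 3.03 2.17 tz [ 0.06 -0.44  0.11]
```

```bash
python3 -m pendant '0 0.6 -9.3 0 4;0 0 0 0 0' >/dev/null; python3 chk.py|tail -1; python3 -m pendant '0 0.4 -9.3 0 4;0 0 0 0 0' >/dev/null; python3 chk.py|tail -1; python3 -m pendant '0 0.4 -9.3 0 4;0 0 0 0 0' >/dev/null; python3 chk.py|tail -1;  python3 -m pendant '0 0.4 -9.3 0 4;0 0 0 0 0' >/dev/null; python3 chk.py|tail -1
```

```text
r 0.1336 angle ring 47.56 toolx 47.29 F tool x,y 2.42 0.81 tz [-0.02 -0.25  0.17]
r 0.1336 angle ring 43.54 toolx 43.27 F tool x,y 1.42 1.81 tz [-0.17 -0.16  0.18]
r 0.1336 angle ring 39.5 toolx 39.27 F tool x,y 1.34 1.44 tz [-0.19 -0.14  0.17]
r 0.1336 angle ring 35.46 toolx 35.27 F tool x,y 0.64 1.77 tz [-0.33 -0.01  0.17]
```

```bash
python3 -m pendant '0 0.4 -9.3 0 4;0 0 0 0 0' >/dev/null; python3 chk.py|tail -1; python3 -m pendant '0 0.4 -9.3 0 4;0 0 0 0 0' >/dev/null; python3 chk.py|tail -1; python3 -m pendant '0 0.4 -9.3 0 4;0 0 0 0 0' >/dev/null; python3 chk.py|tail -1
```

```text
r 0.1336 angle ring 31.43 toolx 31.27 F tool x,y -1.5 1.25 tz [-0.37  0.13  0.2 ]
r 0.1336 angle ring 27.41 toolx 27.27 F tool x,y -1.35 1.46 tz [-0.38  0.27  0.2 ]
r 0.1336 angle ring 23.6 toolx 23.3 F tool x,y -2.63 4.0 tz [-0.74  0.34  0.33]
```

The torque jumped to about 0.87 N m, so the nut has met the lower one. I'll keep pulling to lock it.

```bash
python3 -m pendant '0 0.4 -9.3 0 4;0 0 0 0 0' >/dev/null; python3 chk.py|tail -1; python3 -m pendant '0 0.4 -9.3 0 4;0 0 0 0 0' >/dev/null; python3 chk.py|tail -1; python3 -m pendant '0 0.4 -9.3 0 4;0 0 0 0 0' >/dev/null; python3 chk.py|tail -1
```

```text
r 0.1336 angle ring 19.57 toolx 19.29 F tool x,y -3.49 5.0 tz [-0.81  0.44  0.32]
r 0.1337 angle ring 15.56 toolx 15.29 F tool x,y -3.84 5.15 tz [-0.98  0.59  0.3 ]
r 0.1337 angle ring 11.49 toolx 11.31 F tool x,y -4.14 5.01 tz [-0.88  0.7   0.34]
```

```bash
python3 -m pendant '0 0.6 -9.3 0 4;0 0 0 0 0;0 0 0 0 0' >/dev/null; python3 chk.py|tail -1; python3 -m pendant '0 0.6 -9.3 0 4;0 0 0 0 0;0 0 0 0 0' >/dev/null; python3 chk.py
python3 - <<'E'
from h import *
p,d=viewer.camera("wrist");cv2.imwrite("pics/w18.png",p[:,:,::-1])
p,d=viewer.camera("side"); crop(p,200,120,360,240,5,"pics/s8.png")
E
```

```text
r 0.1338 angle ring 7.7 toolx 7.37 F tool x,y -4.91 5.32 tz [-0.91  0.8   0.47]
t 28.95 tcp [ 0.4744  0.0708 -0.0058] x [ 0.998  0.059 -0.005] y [ 0.059 -0.998  0.003] z [-0.005 -0.003 -1.   ] F [-5.7 -6.   0.1] open 0.198 q [ 0.03  0.09  1.82 -0.    1.24  1.54]
r 0.1338 angle ring 3.74 toolx 3.38 F tool x,y -6.08 5.68 tz [-0.94  0.86  0.56]
```

View pics/w18.png

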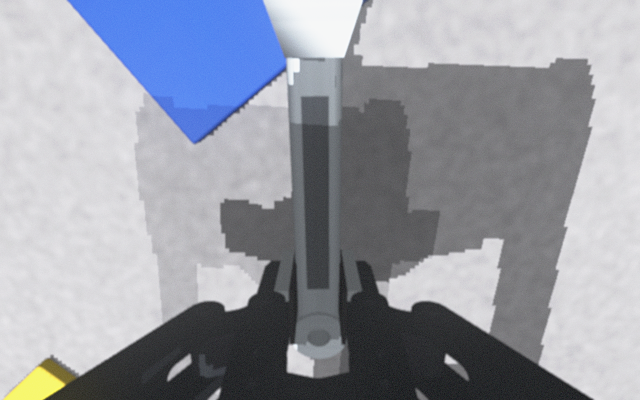

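View pics/s8.png

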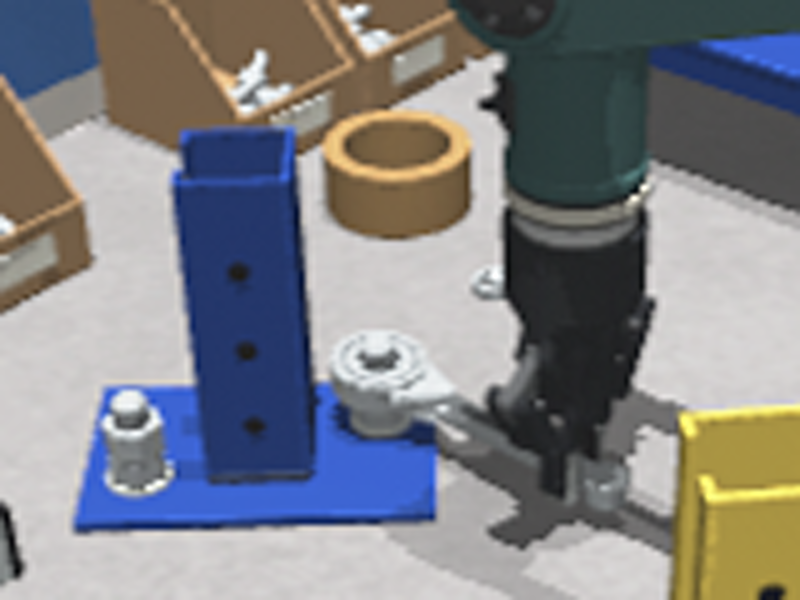

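Torque has risen steadily to 1.3 N m over about 0.35 rad past the stop, so the nut is locked. I'll unload, let go and rise clear.

```bash
python3 -m pendant '0 0 4.7 0 -2;0 0 0 0 0'; python3 chk.py; python3 -m pendant '50 0 0 0 0;50 0 0 0 0;50 0 0 0 0;50 0 0 0 0;50 0 0 -20 0;50 0 0 -40 0;50 0 0 -40 0;50 0 0 0 0;50 0 0 0 0'
python3 - <<'E'
from h import *
s,M=state()
i=viewer.camera_info("wrist");p,d=viewer.camera("wrist");cv2.imwrite("pics/w19.png",p[:,:,::-1])
p,d=viewer.camera("side"); crop(p,200,120,360,240,5,"pics/s9.png")
E
```

```text
t: 29.25
tool_pos: [0.4748, 0.0662, -0.0058]
tool_rot: [0.999, 0.047, -0.002, 0.001]
ft_force: [-4.9, -4.6, 0.1]
opening: 0.2
t 29.25 tcp [ 0.4748  0.0662 -0.0058] x [ 0.996  0.093 -0.004] y [ 0.093 -0.996  0.001] z [-0.004 -0.002 -1.   ] F [-4.9 -4.6  0.1] open 0.2 q [ 0.02  0.09  1.82 -0.    1.24  1.5 ]
r 0.1338 angle ring 5.72 toolx 5.36 F tool x,y -5.28 4.07 tz [-0.66  0.89  0.47]
t: 30.15
tool_pos: [0.4779, 0.0684, 0.0968]
tool_rot: [0.999, 0.045, 0.002, -0.0]
ft_force: [-0.4, -0.3, -0.9]
opening: 0.584
t 30.15 tcp [0.4779 0.0684 0.0968] x [0.996 0.089 0.005] y [ 0.089 -0.996 -0.001] z [ 0.005  0.001 -1.   ] F [-0.4 -0.3 -0.9] open 0.584 q [ 0.02 -0.02  1.7   0.    1.45  1.51]
```

View pics/w19.png

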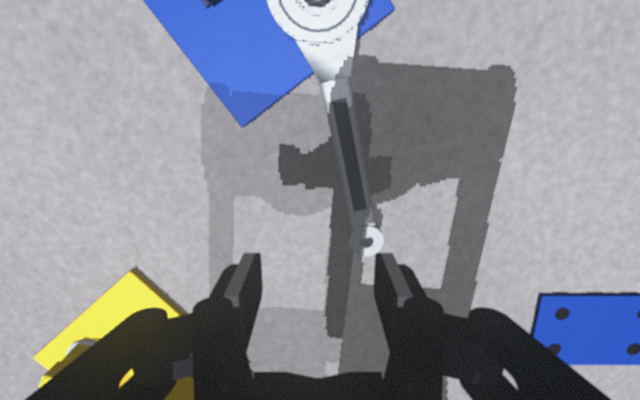

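View pics/s9.png

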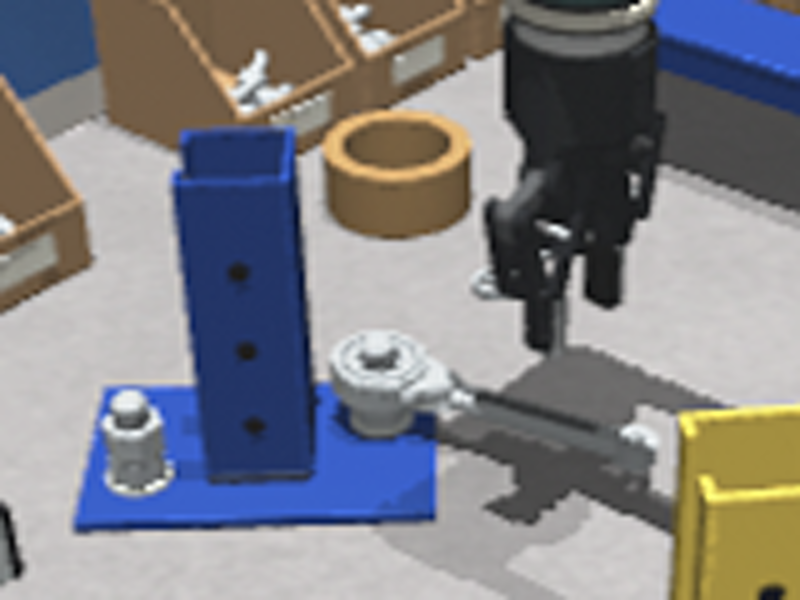

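```bash
python3 -m pendant '50 20 0 -20 0;50 20 0 -20 0;50 0 0 0 0;50 0 0 0 0'
python3 - <<'E'
from h import *
s,M=state()
i=viewer.camera_info("wrist");p,d=viewer.camera("wrist");C=cloud("wrist",d,i);crop(p,200,0,440,260,3,"pics/w20.png")
np.save("C20.npy",C)
E
```

```text
t: 30.65
tool_pos: [0.5153, 0.0714, 0.1332]
tool_rot: [0.999, 0.044, -0.002, -0.0]
ft_force: [-0.1, 0.7, -0.6]
opening: 0.587
t 30.65 tcp [0.5153 0.0714 0.1332] x [ 0.996  0.088 -0.003] y [ 0.088 -0.996 -0.   ] z [-0.003  0.    -1.   ] F [-0.1  0.7 -0.6] open 0.587 q [0.03 0.05 1.56 0.   1.53 1.51]
```

View pics/w20.png

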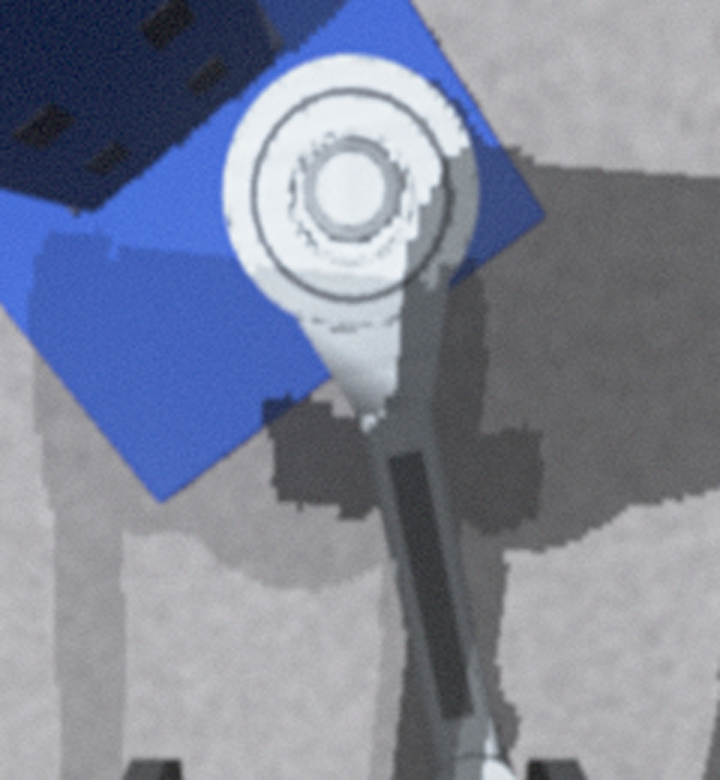

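Run:
```python
from h import *
C=np.load("C20.npy"); P=C.reshape(-1,3)
P=P[np.isfinite(P).all(1)]
v=P[:,:2]-np.array([.608,.0797]); r=np.hypot(*v.T); m=(r<.026)&(r>.015)&(P[:,2]>.035)&(P[:,2]<.07)
Q=P[m]; A=np.c_[Q[:,:2]-[.608,.0797],np.ones(m.sum())]; x=np.linalg.lstsq(A,Q[:,2],rcond=None)[0]
print("ring top at centre",x[2]*1000,"tilt deg",np.degrees(np.hypot(*x[:2])),"dir",np.degrees(np.arctan2(-x[1],-x[0])))
m=(r<.006); print("stud top",np.median(P[m][:,2])*1000)
m=(r<.012)&(r>.0105); print(np.median(P[m][:,2])*1000)
```

```text
ring top at centre 51.11690365202606 tilt deg 4.792332014040932 dir -170.9364899559709
stud top 62.931846717521836
47.27714362509877
```

The ring top dropped about 1.8 mm and the nut face reads 47.3 mm against 47 when locked. One last look at the whole scene.

```bash
python3 -m pendant '50 -30 0 -30 0;50 -30 0 -30 0;50 0 0 0 0;50 0 0 0 0'
python3 - <<'E'
from h import *
p,d=viewer.camera("top");cv2.imwrite("pics/t9.png",p[:,:,::-1])
E
```

```text
t: 31.1
tool_pos: [0.4556, 0.0661, 0.1943]
tool_rot: [0.999, 0.044, 0.0, -0.0]
ft_force: [0.3, 0.3, -0.5]
opening: 0.581
```

View pics/t9.png

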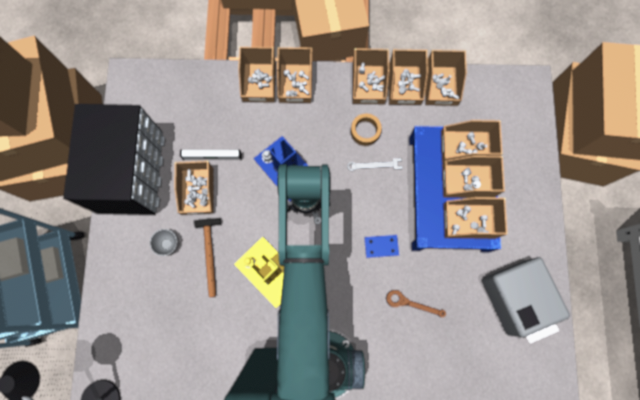

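The other objects are where they started: tape (366,128), open spanner (376,165), plate (381,246), mallet (207,255), bowl (165,242), level (210,154) and brown spanner (415,303). The arm is clear, so I'm handing in.

Run:
```python
from bench import workorder
print(workorder.finish_job())
```

```text
the job is handed in; nothing more can be done
None
```

I drew the silver ratchet ring spanner out from under the shelf, seated it on the upper nut of the blue foot's right stud and let go. Then I gripped it again at about 134 mm from the ring's axis, near the eye, and ran the nut down with three clockwise strokes and two slipping returns. The job was handed in at about 31 s, with the spanner left on the nut and the arm clear.

**Checks that agree:**
- **Torque:** it held near 0.4 N m while the nut ran down, jumped to about 0.87 N m at the stop, then rose to about 1.3 N m over roughly 0.35 rad more.
- **Height:** the ring sits about 1.8 mm lower than when first seated, and the nut's top face reads 47.3 mm against 47 mm when locked.
- **Other objects:** the last top view shows them all where they started.

**What went less well, or did not agree:**
- **Overshot descent:** I mis-summed my first descent toward the spanner and went about 40 mm too low. The wrist read 16 N there.
- **Empty first grasp:** that grasp closed above the handle, because the fingertips stood about 26 mm behind the reported TCP.
- **First fit:** the bore did not drop on straight away. I turned it anticlockwise with no effect, then clockwise until it fell in.
- **Lock angle:** the last torque suggests about 0.26 rad past the stop, against 0.35 to 0.4 from the handle's angle. Both are well over 0.08.
- **Handle on release:** it swung back about 12°, and I did not find out whether that was spring-back or a ratchet click.

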